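# Take a stacked strainer mug apart onto its kiln setters

## Task

Load the kiln shelf for the enamel firing: take the stacked tea mug set apart and set each of its four pieces gently, upright and centred on its own setter, so that nothing can fuse together. The saucer goes on the wide flat disc, the cup on the small flat disc, the strainer hangs by its flange in the tall ring and the lid lies on the low ring with its skirt in the hole. Do not drop the porcelain, and leave the finished vase and the brush pot where they stand.

Things in the scene. Friction and masses are not known exactly. Their poses are not given: they have to be found in the camera images.
- lid: Pale yellow porcelain lid, top of the stack: dished disc 56 mm across, round knob, tapered skirt below (30 mm across at its foot, 40 at the disc). Origin: centre of the skirt's foot; z up. Disc underside 9 mm, disc top by the knob 18, knob top 38 above the origin. Knob 17 mm across at its foot, 20 near the top: take it there. Rests on the strainer's collar. 70 g.
- strainer: Pale yellow porcelain strainer, hangs in the cup, second from top. Basket 50 mm deep, 38 mm across below, 53 above; flange 64 mm across, 50 to 54 mm above the origin; on it an upright collar 52 mm across outside, 46 inside, 54 to 70 mm above the origin: take it there. Origin: centre of the basket's underside; z up. 110 g.
- cup: Pale yellow porcelain mug, third from top, in the saucer's ring. 88 mm high; straight sides 66 mm across (58 inside) from 36 mm above the origin to the rim; foot 41 mm. Ear handle on its +y side, out to 62 mm from the axis, 34 to 78 mm up. Origin: centre of the foot's underside; z up. Take it across the sides along its x axis, clear of the handle. 220 g.
- saucer: Pale yellow porcelain saucer, bottom of the stack, on the table. 120 mm across, rim 14 mm high, flat floor 10 mm above the origin; in the middle an upright ring, 54 mm across outside, 46 inside, top 24 mm above the origin, holds the cup's foot. Foot 70 mm across. Origin: centre of its underside; z up. Take it across the ring; 28 mm of flat floor lies around it. 200 g.
- setter_saucer: Saucer's setter: wide flat disc of buff refractory, 100 mm across, 12 mm high, fixed on the kiln shelf (grey-brown slab 15 mm thick lying on the table). Origin: centre of its underside, on the shelf's top; z up. The saucer stands properly with its origin 12 mm above this origin.
- setter_cup: Cup's setter: small flat disc of buff refractory, 58 mm across, 12 mm high, fixed on the kiln shelf. Origin: centre of its underside; z up. The cup stands properly with its origin 12 mm above this origin; its handle may point anywhere.
- setter_strainer: Strainer's setter: tall open ring of buff refractory, 74 mm across outside, 57 inside, 62 mm high, fixed on the kiln shelf. Origin: centre of its underside; z up. The strainer hangs properly with its flange on the rim, its origin 12 mm above this origin.
- setter_lid: Lid's setter: low open ring of buff refractory, 72 mm across outside, 46 inside, 14 mm high, fixed on the kiln shelf. Origin: centre of its underside; z up. The lid lies properly with its skirt in the hole and its disc on the ring, its origin 5 mm above this origin.
- vase: Finished vase, pale yellow with a white foot, 190 mm high and 120 mm across at the shoulder, standing on the table at the robot's left of the mug set. Not part of the job: leave it. Origin: centre of its underside.
- brush_pot: Blue ceramic pot 72 mm across and 100 mm high, holding brushes that reach 200 mm, standing on the table at the robot's right. Not part of the job: leave it. Origin: centre of its underside.
Not all that is in view belongs to the job. Leave any orange or red look-alike of the cup alone.

How it is judged:
At the end, for the whole second after the job is handed in: All four pieces are released, at rest and upright (within 0.08 rad), each fully seated (within 4 mm of its seated height) on its own setter and centred on it: saucer within 12 mm, cup within 10 mm, strainer and lid within 8 mm. The vase and the brush pot are within 30 mm of where they stood (horizontal distance between saucer and setter_saucer below 0.012 m and z of saucer in the frame of setter_saucer between 0.008 and 0.016 m and angle between each of saucer, cup, strainer, lid's own z axis and vertical below 0.08 rad and horizontal distance between cup and setter_cup below 0.01 m and z of cup in the frame of setter_cup between 0.008 and 0.016 m and horizontal distance between strainer and setter_strainer below 0.008 m and z of strainer in the frame of setter_strainer between 0.008 and 0.016 m and horizontal distance between lid and setter_lid below 0.008 m and z of lid in the frame of setter_lid between 0.001 and 0.009 m and linear speed of each of saucer, cup, strainer, lid below 0.02 m/s and distance of each of vase, brush_pot from where it was at the start of the episode below 0.03 m); the robot touches nothing.
It fails at once if a piece is let fall: it moves faster than 0.5 m/s (a fall of about 13 mm) while the fingers do not hold it ((linear speed of saucer above 0.5 m/s and contact force between saucer and the fingers below 0.1 N) or (linear speed of cup above 0.5 m/s and contact force between cup and the fingers below 0.1 N) or (linear speed of strainer above 0.5 m/s and contact force between strainer and the fingers below 0.1 N) or (linear speed of lid above 0.5 m/s and contact force between lid and the fingers below 0.1 N)).
It fails at once if a piece is banged or pressed hard on a setter (more than 60 N) (contact force between any of setter_saucer, setter_cup, setter_strainer, setter_lid and anything else above 60 N).
It fails at once if a piece is tipped far over (angle between any of saucer, cup, strainer, lid's own z axis and vertical above 0.8 rad).
It fails at once if the vase or the brush pot is knocked (distance of any of vase, brush_pot from where it was at the start of the episode above 0.03 m or angle between any of vase, brush_pot's own z axis and vertical above 0.5 rad).
It also fails if it takes over 128 s, if anything falls off the work surface, if the arm or the gripper's body presses on something with over 40 N, if the wrist force passes 120 N, or if a joint passes its speed limit or range.

## Robot

A 6-joint arm with a two-finger parallel gripper is mounted at the origin on the work surface. World frame = base frame: x ahead of the robot, y to its left, z up, the work surface at z = 0. Lengths are in m, angles in rad, forces in N, time in s.
With the tool pointing down it reaches from about 0.25 to 0.85 m from the base axis. Payload 12.5 kg.
Tool frame: the origin (TCP) lies on the mounting face of the last link; the fingertips stand 186 mm ahead of it and the grasp point (between the pads) lies 167 mm ahead of it; z points along the fingers, y is the direction in which the jaws open and shut (so a half turn about z gives the same grasp; the last joint's range is limited). The gripper opens to 93 mm and grips with 3 to 60 N. Pads are 15 mm wide; open, the fingers measure 128 mm over their backs; the gripper's body (75 mm by 188 mm) begins 65 mm behind the grasp point.
Start: joints at [1.255, 0.351, 1.652, -0, 1.139, -0.085], TCP at [0.126, 0.535, 0.405] pointing down, gripper open.
Joint ranges: [-2.75, 2.75], [-0.79, 2.1], [0.01, 2.65], [-1.57, 4.71], [0.07, 3.14], [-2.87, 2.87]. Speed limits (rad/s): [2.22, 2.22, 2.79, 3.14, 3.14, 3.14].

## Interface

Orientations are given as a unit quaternion [x, y, z, w].
In Python, from workcell import manip gives the robot as it stands.
- The arm moves only by the shell command python3 -m crank 'ROWS' [FORCE]. ROWS is JSON, a list of rows, each a list of 3 entries, a list of its own where there are three numbers: the shift along the tool's x, y, z in m, then the turn, a rotation vector about the tool's x, y, z in degrees, then the closure in counts, from 0 (fully open) to 255 (shut). In form: [[[dx, dy, dz], [rx, ry, rz], hand], ...]. A call has 1 to 5 rows; each row shifts and turns the commanded pose from where the row before left it, along the tool's axes as they then stand; what a row does not reach is not made up. A row lasts 1/10 s, in which the tool goes at most 50 mm and 8.59 degrees, less where a joint would pass 70% of its speed; a pose out of reach is approached as far as the arm can. A call is refused whole if a number of a shift passes 0.05 or a number of a turn 8.59, either way. A call with a gripper value outside its range is refused whole. The fingers move at their own pace and stop on an object; FORCE is the grip in N (left out, the last holds). Time passes only in rows, so rows that do not move let the fingers close. It gives the time, the measured TCP pose, the force and the opening at its end, in the units of the state.
- manip.get_state(): the state, without advancing time (a new reading comes with each control period).
- manip.get_image(name): name is "scene" or "top" or "wrist"; returns (picture, depth): 420x560x3 uint8, blue, green, red; 420x560 float32, m along the optical axis (not along the pixel's ray), 0 where there is no reading.
- manip.get_calibration(name): a dict with "camera_matrix" (3x3 intrinsics, pixels), "rvec" (rotation vector, rad) and "tvec" (3), from world to camera coordinates, as OpenCV has them. Camera axes: x right, y down, z forward; pixel columns grow to the right and rows downward; lengths in m; the calibration is good to about 2 mm. A picture is of the moment at which its call begins: read the wrist's pose just before it. get_calibration takes no time and is no camera call; for the wrist camera it gives the pose at the moment of the call.
- manip.close_job(): hands the job in, once; it reports no verdict.
The state is a dict: "time_s": time; "joint_pos": joint angles; "qd": joint speeds; "joint_efforts": joint torques, N m; "position": TCP position; "ee_rot": TCP orientation; "ft_force": force on the tool from outside, world axes, zero at the start; "ft_torque": the same for the moment, N m; "grip_width": finger opening in m.
Only numpy, scipy, OpenCV 4.12 (cv2) and the standard library are available. Lean on these libraries where they do the work, as an engineer would, in place of code of your own. Each camera call takes 0.05 s, during which the arm holds its last target.

## Working session

There is one attempt and no reset: what is moved stays moved. The work goes in short steps, Python scripts to look and compute and a shell command to move; the robot and the scene stay as the last step left them, time stands still between calls to the robot, and variables do not carry over. Pictures are saved under pics/ and viewed, and the job is handed in when it is done.

I'll start with the state, the calibrations and first pictures.

```bash
mkdir -p pics && ls
python3 - <<'E'
from workcell import manip
import cv2, numpy as np
s=manip.get_state()
for k,v in s.items(): print(k,np.round(v,4))
for n in ("scene","top","wrist"):
    c=manip.get_calibration(n)
    R,_=cv2.Rodrigues(np.array(c["rvec"],float)); t=np.array(c["tvec"]).ravel()
    print(n,np.round(np.array(c["camera_matrix"]),1).tolist(),"C",np.round(-R.T@t,3),"zaxis",np.round(R[2],3), "xaxis",np.round(R[0],3))
    im,d=manip.get_image(n)
    cv2.imwrite(f"pics/{n}0.png",im); np.save(f"pics/{n}0.npy",d)
E
```

```text
pics
time_s 0.0
joint_pos [ 1.2554  0.3512  1.6525 -0.      1.1391 -0.0846]
qd [-0.0001  0.0007 -0.0004 -0.0006  0.0008 -0.0002]
joint_efforts [ 1.80000e-03 -4.97344e+01 -2.85254e+01  7.00000e-02  2.59000e-02
 -1.00000e-04]
position [0.1257 0.5353 0.4042]
ee_rot [ 1.151e-01  9.934e-01 -6.000e-04 -1.000e-04]
ft_force [-0.9461 -0.4862 -0.4596]
ft_torque [ 0.      0.0326 -0.0256]
grip_width 0.0931
scene [[488.6, 0.0, 275.6], [0.0, 488.6, 215.0], [0.0, 0.0, 1.0]] C [0.918 0.699 1.077] zaxis [-0.316 -0.571 -0.758] xaxis [-0.882  0.471  0.013]
top [[485.3, 0.0, 276.3], [0.0, 485.3, 212.5], [0.0, 0.0, 1.0]] C [ 0.242 -0.02   1.625] zaxis [ 0.18  -0.013 -0.984] xaxis [-0.028 -1.     0.008]
wrist [[316.5, 0.0, 279.2], [0.0, 316.5, 210.1], [0.0, 0.0, 1.0]] C [0.048 0.554 0.384] zaxis [ 0.277 -0.067 -0.958] xaxis [ 0.228  0.974 -0.002]
```

View pics/scene0.png

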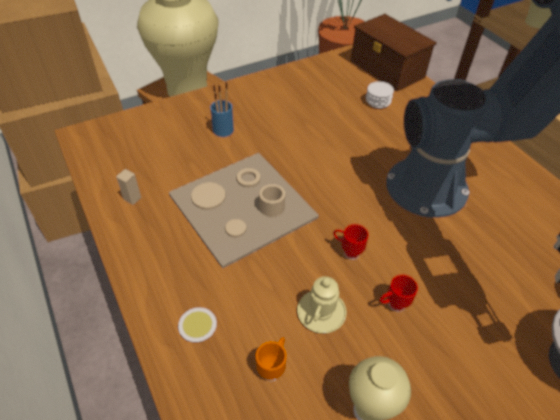

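View pics/top0.png

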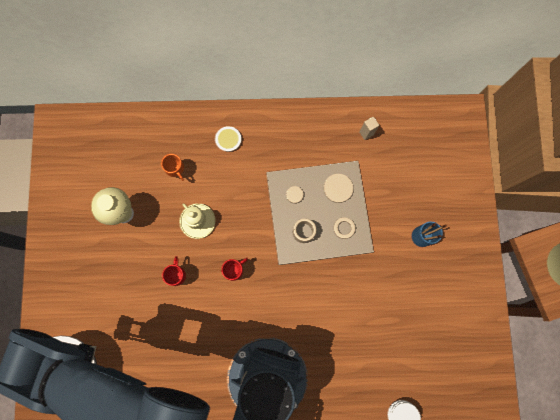

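View pics/wrist0.png

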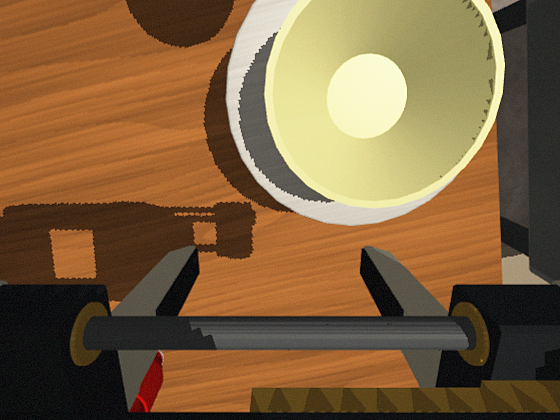

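The scene and top pictures show the stack (scene ~(323,300), top ~(196,217)) and the kiln shelf with four setters: in the top view, wide disc (339,188), small disc (295,194), tall ring (304,230) and low ring (344,228). The vase is at top (111,206) and the brush pot at (427,235). Red and orange cups are around the stack. Next I'll write helpers and zoom in.

```bash
cat > h.py <<'E'
from workcell import manip
import cv2, numpy as np
from scipy.spatial.transform import Rotation as Rn
from scipy.optimize import least_squares
def cal(n):
    c=manip.get_calibration(n)
    K=np.array(c["camera_matrix"],float); R,_=cv2.Rodrigues(np.array(c["rvec"],float)); t=np.array(c["tvec"],float).ravel()
    return K,R,t
def ray(n_or_c,u,v):
    K,R,t=cal(n_or_c) if isinstance(n_or_c,str) else n_or_c
    d=R.T@np.linalg.solve(K,np.array([u,v,1.0])); return -R.T@t,d/np.linalg.norm(d)
def atz(c,u,v,z):
    C,d=ray(c,u,v); return C+d*(z-C[2])/d[2]
def proj(c,P):
    K,R,t=cal(c) if isinstance(c,str) else c
    q=(R@np.atleast_2d(P).T).T+t; p=(K@q.T).T; return p[:,:2]/p[:,2:]
def cloud(c,d):
    K,R,t=cal(c) if isinstance(c,str) else c
    v,u=np.mgrid[0:d.shape[0],0:d.shape[1]]
    x=(u-K[0,2])/K[0,0]*d; y=(v-K[1,2])/K[1,1]*d
    return (np.stack([x,y,d],-1)-t)@R   # R^T (q-t)
def tri(pairs):
    A=np.zeros((3,3));b=np.zeros(3)
    for C,d in pairs:
        M=np.eye(3)-np.outer(d,d);A+=M;b+=M@C
    X=np.linalg.solve(A,b)
    return X,[np.linalg.norm((np.eye(3)-np.outer(d,d))@(X-C)) for C,d in pairs]
def crop(im,u0,v0,u1,v1,f,name):
    o=cv2.resize(im[v0:v1,u0:u1],None,fx=f,fy=f,interpolation=cv2.INTER_CUBIC); cv2.imwrite(name,o)
def circ(P):
    A=np.c_[2*P[:,0],2*P[:,1],np.ones(len(P))];b=(P[:,:2]**2).sum(1)
    s=np.linalg.lstsq(A,b,rcond=None)[0];return s[0],s[1],np.sqrt(s[2]+s[0]**2+s[1]**2)
E
python3 - <<'E'
from h import *
im=cv2.imread("pics/top0.png"); 
crop(im,260,150,385,275,6,"pics/top_shelf.png")
crop(im,150,170,260,290,5,"pics/top_stack.png")
im=cv2.imread("pics/scene0.png")
crop(im,160,145,330,265,4.5,"pics/sc_shelf.png")
d=np.load("pics/top0.npy"); W=cloud("top",d)
for u,v in [(339,188),(295,194),(304,230),(344,228),(330,210),(196,217),(193,207),(111,206),(427,235),(371,125),(250,200)]:
    print((u,v),np.round(W[v,u],4))
E
```

```text
(339, 188) [ 0.6131 -0.2559  0.0257]
(295, 194) [ 0.5949 -0.1059  0.0315]
(304, 230) [ 0.4744 -0.1327  0.0146]
(344, 228) [ 0.4772 -0.2669  0.0167]
(330, 210) [ 0.5401 -0.2231  0.0151]
(196, 217) [0.5085 0.2117 0.1258]
(193, 207) [0.5409 0.2214 0.1246]
(111, 206) [0.5372 0.4565 0.1911]
(427, 235) [ 0.4473 -0.5471  0.0068]
(371, 125) [ 0.8087 -0.3631  0.0948]
(250, 200) [0.5845 0.0469 0.0022]
```

View pics/top_shelf.png

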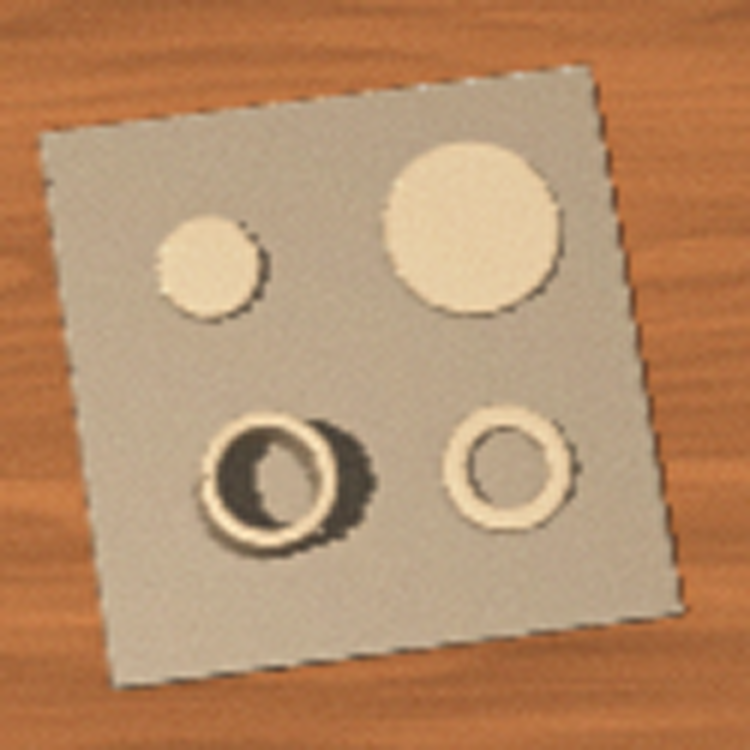

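View pics/top_stack.png

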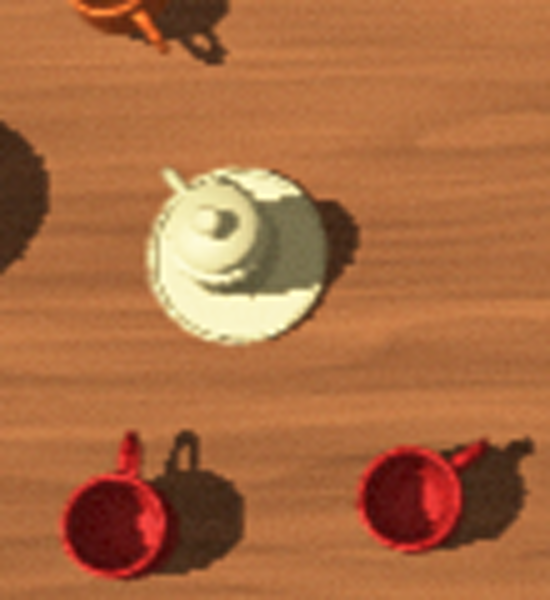

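View pics/sc_shelf.png

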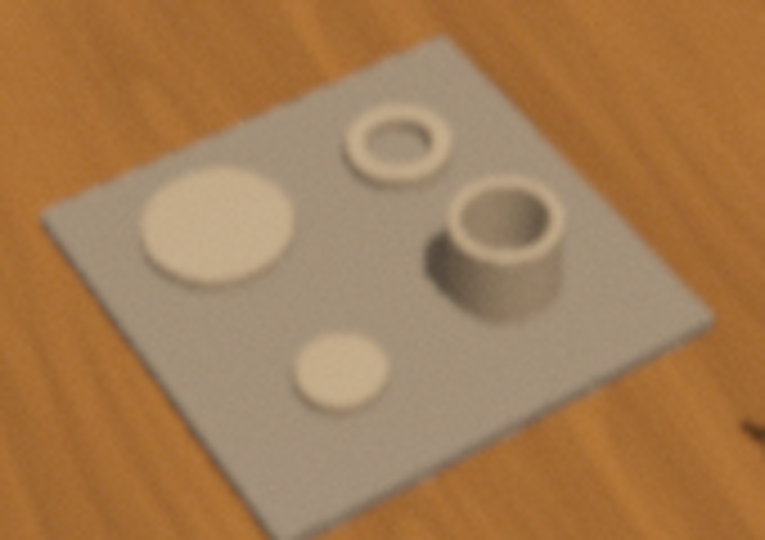

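```bash
cat > setters.py <<'E'
from h import *
def seg(n,im,W,seeds,polys=None):
    pass
im=cv2.imread("pics/top0.png").astype(int); d=np.load("pics/top0.npy"); W=cloud("top",d)
ct=cal("top"); cs=cal("scene")
# shelf colour vs buff colour
for u,v in [(339,188),(330,210),(295,194)]: print("top bgr",im[v,u])
ims=cv2.imread("pics/scene0.png").astype(int)
for u,v in [(208,196),(240,215),(236,228),(238,240)]: print("scene bgr",ims[v,u])
def fit(im,c,z,uv,rad,thr):
    # bright blob around uv within rad px
    g=im[:,:,2].astype(np.float32); m=(g>thr).astype(np.uint8)
    mm=np.zeros_like(m); cv2.circle(mm,uv,rad,1,-1); m&=mm
    cs_,_=cv2.findContours(m,cv2.RETR_EXTERNAL,cv2.CHAIN_APPROX_NONE)
    k=max(cs_,key=cv2.contourArea)[:,0,:].astype(float)
    P=np.array([atz(c,u,v,z) for u,v in k])
    # hull fit
    x,y,r=circ(P); res=np.abs(np.hypot(P[:,0]-x,P[:,1]-y)-r); 
    P=P[res<2.5*np.median(res)+1e-4]; x,y,r=circ(P)
    return x,y,r,len(P)
for nm,uv,rad,z in [("saucer",(339,188),20,.027),("cup",(295,194),14,.027),("strainer",(304,230),16,.077),("lid",(344,228),16,.029)]:
    for thr in (205,215): print(nm,"top",thr,np.round(fit(im,ct,z,uv,rad,thr),4))
E
python3 setters.py
```

```text
top bgr [163 202 229]
top bgr [137 162 187]
top bgr [169 205 230]
scene bgr [140 171 196]
scene bgr [121 143 163]
scene bgr [140 171 196]
scene bgr [121 145 163]
saucer top 205 [ 6.153e-01 -2.524e-01  4.780e-02  7.600e+01]
saucer top 215 [ 6.149e-01 -2.521e-01  4.680e-02  7.500e+01]
cup top 205 [ 5.966e-01 -1.030e-01  2.700e-02  4.000e+01]
cup top 215 [ 5.966e-01 -1.030e-01  2.600e-02  4.600e+01]
strainer top 205 [ 4.680e-01 -1.291e-01  3.280e-02  1.120e+02]
strainer top 215 [ 4.678e-01 -1.287e-01  3.260e-02  1.090e+02]
lid top 205 [ 4.772e-01 -2.649e-01  3.320e-02  5.700e+01]
lid top 215 [ 4.773e-01 -2.643e-01  3.260e-02  5.400e+01]
```

```bash
cat >> setters.py <<'E'
print("scene")
for nm,uv,rad,z in [("saucer",(208,196),22,.027),("cup",(236,228),15,.027),("lid",(248,177),16,.029),("strainer",(272,194),18,.077)]:
    for thr in (176,183): 
        try: print(nm,"scene",thr,np.round(fit(ims,cs,z,uv,rad,thr),4))
        except Exception as e: print(nm,e)
def fitc(n,c,z,pts):
    P=np.array([atz(c,u,v,z) for u,v in pts]); return circ(P)
E
python3 setters.py | sed -n '/^scene$/,$p'
python3 - <<'E'
from h import *
im=cv2.imread("pics/scene0.png")
crop(im,280,255,370,345,8,"pics/sc_stack.png")
d=np.load("pics/scene0.npy"); W=cloud("scene",d)
for u,v in [(323,282),(323,300),(345,315),(305,318),(208,196),(236,228),(230,250)]: print((u,v),np.round(W[v,u],4))
E
```

```text
scene
saucer scene 176 [ 6.171e-01 -2.571e-01  4.810e-02  8.200e+01]
saucer scene 183 [ 6.175e-01 -2.564e-01  4.640e-02  7.800e+01]
cup scene 176 [ 5.979e-01 -1.078e-01  2.710e-02  5.000e+01]
cup scene 183 [ 5.983e-01 -1.073e-01  2.550e-02  4.700e+01]
lid scene 176 [ 4.796e-01 -2.695e-01  3.360e-02  4.900e+01]
lid scene 183 [ 4.797e-01 -2.681e-01  3.190e-02  5.300e+01]
strainer scene 176 [ 4.701e-01 -1.326e-01  3.480e-02  5.700e+01]
strainer scene 183 [ 4.738e-01 -1.374e-01  2.700e-02  3.000e+01]
(323, 282) [0.5275 0.2211 0.144 ]
(323, 300) [0.5345 0.2398 0.0991]
(345, 315) [0.4755 0.2606 0.0135]
(305, 318) [0.5656 0.2211 0.0113]
(208, 196) [ 0.6199 -0.2505  0.0253]
(236, 228) [ 0.599  -0.1018  0.0265]
(230, 250) [ 0.6431 -0.0467  0.0178]
```

View pics/sc_stack.png

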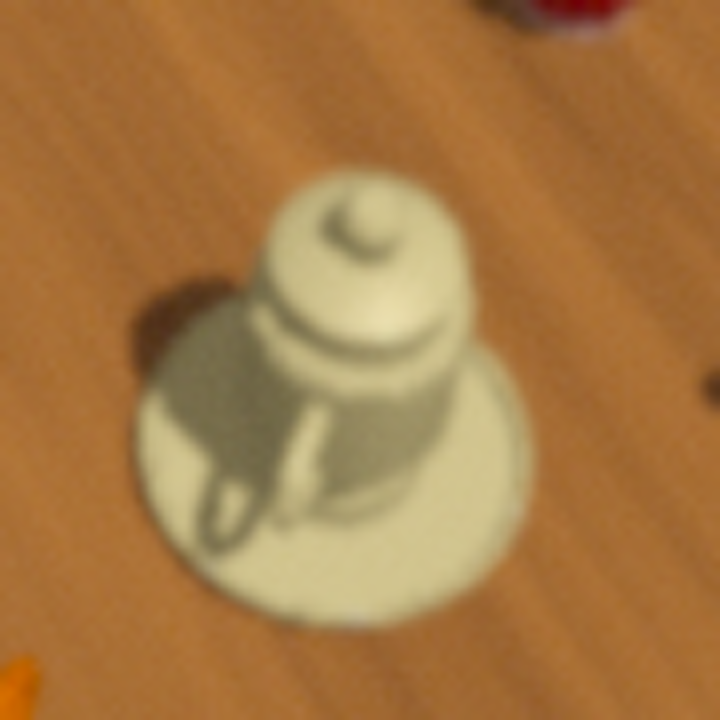

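Run:
```python
from h import *
ct=cal("top");cs=cal("scene")
# knob top centre: top crop (212,222)/5 -> u,v ; scene crop (375,215)/8
f=lambda px,s,o:(px+.5)/s-.5+o
kt=(f(214,5,150),f(220,5,170)); ks=(f(375,8,280),f(215,8,255))
print(kt,ks,tri([ray(ct,*kt),ray(cs,*ks)]))
print("knob@.14 top",atz(ct,*kt,.14),"scene",atz(cs,*ks,.14))
# saucer ellipse rim z=.014
print("handle top z=.075",atz(ct,184.4,205.6,.075))
d=np.load("pics/top0.npy"); W=cloud(ct,d)
sub=W[195:245,175:225].reshape(-1,3); 
im=cv2.imread("pics/top0.png")[195:245,175:225].reshape(-1,3).astype(int)
for lo,hi in [(.009,.02),(.095,.112),(.115,.132),(.135,.155)]:
    m=(sub[:,2]>lo)&(sub[:,2]<hi); P=sub[m]; print((lo,hi),m.sum(),np.round(P.mean(0),4),np.round(P.min(0),3),np.round(P.max(0),3))
d=np.load("pics/wrist0.npy"); W=cloud("wrist",d); print("bowl",W[100,368],W[200,350],W[100,500])
q=manip.get_state()["ee_rot"]; print(Rn.from_quat(q).as_matrix().round(3))
# camera pose in tool frame
K,R,t=cal("wrist"); C=-R.T@t; p=np.array(manip.get_state()["position"]); Rt=Rn.from_quat(q).as_matrix()
print("cam in tool",(Rt.T@(C-p)).round(4), (Rt.T@R.T).round(3))
```

```text
(192.4, 213.6) (326.4375, 281.4375) (array([0.5173649 , 0.22080671, 0.13865861]), [np.float64(0.00018122468077906703), np.float64(0.00018122468077911327)])
knob@.14 top [0.51698163 0.22071057 0.14      ] scene [0.51806855 0.22136566 0.14      ]
handle top z=.075 [0.55614373 0.25727397 0.075     ]
(0.009, 0.02) 413 [0.5106 0.2179 0.0128] [0.438 0.142 0.009] [0.606 0.283 0.02 ]
(0.095, 0.112) 81 [0.5038 0.2138 0.1012] [0.484 0.193 0.095] [0.551 0.254 0.111]
(0.115, 0.132) 197 [0.5149 0.223  0.1245] [0.49  0.197 0.116] [0.542 0.251 0.132]
(0.135, 0.155) 33 [0.5163 0.2237 0.1452] [0.508 0.215 0.136] [0.529 0.234 0.155]
bowl [0.05171243 0.62149905 0.13088075] [0.11288204 0.58845697 0.17270472] [0.07019114 0.69233821 0.1711194 ]
[[-0.973  0.229 -0.   ]
 [ 0.229  0.973 -0.001]
 [ 0.    -0.001 -1.   ]]
cam in tool [0.0803 0.0002 0.0204] [[ 0.001 -0.958 -0.285]
 [ 1.     0.001 -0.   ]
 [ 0.001 -0.285  0.958]]
```

The stack centre is at about (0.517, 0.221); the knob triangulates to z≈0.139, against 0.13–0.147 expected. The handle points at about 43° in the xy plane. Next I turn the tool to a square yaw and fly over the stack.

```bash
python3 -m crank '[[[0,0,-0.02],[0,0,-6.6],0],[[0,0,-0.02],[0,0,-6.6],0],[[-0.015,-0.012,0],[0,0,0],0],[[-0.028,-0.0224,0],[0,0,0],0],[[-0.028,-0.0224,0],[0,0,0],0]]' 20
python3 -m crank '[[[-0.028,-0.0224,0],[0,0,0],0],[[-0.028,-0.0224,0],[0,0,0],0],[[-0.028,-0.0224,0],[0,0,0],0],[[-0.028,-0.0224,0],[0,0,0],0],[[-0.028,-0.0224,0],[0,0,0],0]]'
```

```text
time_s: 0.65
position: [0.1972, 0.4779, 0.4446]
ee_rot: [-0.0, 1.0, -0.0, -0.0]
ft_force: [1.0, -0.0, -0.4]
grip_width: 0.0932
time_s: 1.15
position: [0.3377, 0.3654, 0.4447]
ee_rot: [0.0, 1.0, -0.0, -0.0]
ft_force: [0.6, 0.5, 0.8]
grip_width: 0.093
```

```bash
python3 -m crank '[[[-0.028,-0.0226,0],[0,0,0],0],[[-0.028,-0.0226,0],[0,0,0],0],[[-0.028,-0.0226,0],[0,0,0],0],[[-0.028,-0.0226,0],[0,0,0],0],[[-0.028,-0.0226,0],[0,0,0],0]]' && python3 -m crank '[[[-0.025,-0.02,0],[0,0,0],0],[[-0.014,-0.0114,0],[0,0,0],0],[[0,0,0],[0,0,0],0],[[0,0,0],[0,0,0],0]]'
cat > shot.py <<'E'
from h import *
import sys, pickle
def shot(name):
    s=manip.get_state(); c=cal("wrist"); im,d=manip.get_image("wrist")
    cv2.imwrite(f"pics/{name}.png",im); pickle.dump((s,c,im,d),open(f"pics/{name}.pkl","wb")); return s,c,im,d
if __name__=="__main__":
    s,c,im,d=shot(sys.argv[1]); print("t",round(s["time_s"],2),"pos",np.round(s["position"],4),"f",np.round(s["ft_force"],1),"w",round(s["grip_width"],4))
E
python3 shot.py w1
```

```text
time_s: 1.65
position: [0.4777, 0.2523, 0.4446]
ee_rot: [0.0, 1.0, -0.0, -0.0]
ft_force: [0.7, 0.5, -0.9]
grip_width: 0.0933
time_s: 2.05
position: [0.5152, 0.2224, 0.4445]
ee_rot: [0.0, 1.0, 0.0, -0.0]
ft_force: [0.6, -0.0, 0.2]
grip_width: 0.0929
t 2.05 pos [0.5152 0.2224 0.4445] f [ 0.6 -0.   0.2] w 0.0929
```

View pics/w1.png

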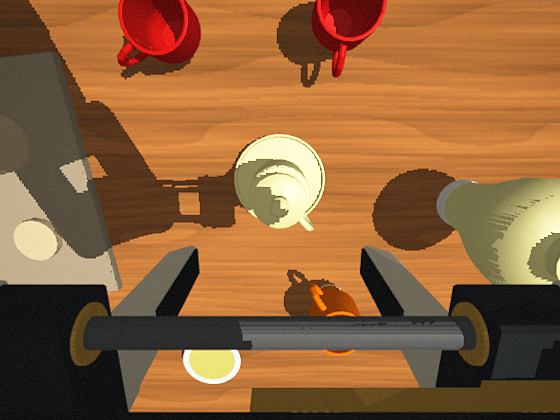

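The wrist picture shows the saucer at about (280,175), with the knob near (279,206) and the handle pointing to (308,228). I'll enlarge it.

Run:
```python
from h import *
im=cv2.imread("pics/w1.png"); crop(im,225,125,335,245,6,"pics/w1c.png")
```

```text
(no output)
```

View pics/w1c.png

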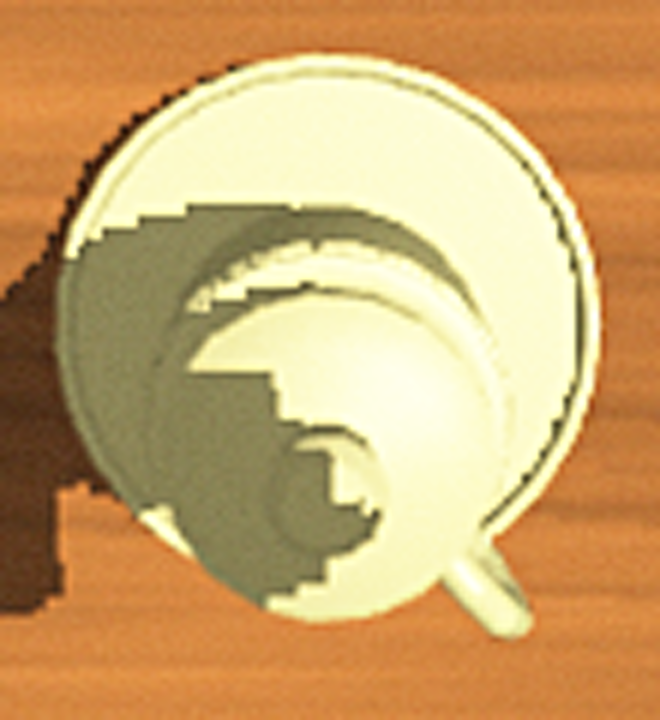

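```bash
cat > meas.py <<'E'
from h import *
import pickle
def load(n): return pickle.load(open(f"pics/{n}.pkl","rb"))
def px(c,pts,f,u0,v0): return [((x+.5)/f-.5+u0,(y+.5)/f-.5+v0) for x,y in pts]
E
python3 - <<'E'
from meas import *
s,c,im,d=load("w1")
k=px(c,[(328,492)],6,225,125)[0]; print("knob px",np.round(k,1),"at z.141",np.round(atz(c,*k,.141),4))
P=np.array([atz(c,*p,.014) for p in px(c,[(57,340),(600,320),(330,55),(490,105),(75,245),(590,245),(565,450)],6,225,125)])
print("saucer",np.round(circ(P),4))
P=np.array([atz(c,*p,.119) for p in px(c,[(155,430),(505,430),(330,622),(270,605),(430,590),(330,290)],6,225,125)])
print("lid disc",np.round(circ(P),4))
W=cloud(c,d)
for p in [(279,207),(290,195),(279,140),(300,222),(306,226)]: print(p,np.round(W[p[1],p[0]],4))
# depth based: lid disc
m=(W[...,2]>.115)&(W[...,2]<.16)&(abs(W[...,0]-.517)<.06)&(abs(W[...,1]-.221)<.06)
P=W[m]; print(m.sum(),P.min(0).round(4),P.max(0).round(4),((P.min(0)+P.max(0))/2).round(4))
m=(W[...,2]>.135)&(W[...,2]<.16)&(abs(W[...,0]-.517)<.03)&(abs(W[...,1]-.221)<.03); P=W[m];print("knob",m.sum(),P.mean(0).round(4),P.min(0).round(4),P.max(0).round(4))
E
```

```text
knob px [279.2 206.6] at z.141 [0.5156 0.2227 0.141 ]
saucer [0.5153 0.2231 0.0591]
lid disc [0.5159 0.2232 0.0287]
(279, 207) [0.5147 0.2225 0.1456]
(290, 195) [0.5082 0.2331 0.1263]
(279, 140) [0.4643 0.2224 0.0099]
(300, 222) [0.5492 0.2461 0.0864]
(306, 226) [0.554  0.253  0.0864]
2387 [0.4886 0.1957 0.1176] [0.5444 0.2503 0.1488] [0.5165 0.223  0.1332]
knob 359 [0.5151 0.2226 0.1453] [0.5067 0.2132 0.1354] [0.5261 0.2318 0.1488]
```

The wrist view gives the saucer, lid disc and knob all at (0.5155, 0.223). The heights check against the text (knob top 0.146, disc 0.126, saucer floor 0.010). I'll survey the setters empty-handed before picking.

```bash
python3 -m crank '[[[-0.001,-0.015,0],[0,0,0],0],[[-0.003,-0.036,0],[0,0,0],0],[[-0.003,-0.04,0],[0,0,0],0],[[-0.003,-0.04,0],[0,0,0],0],[[-0.003,-0.04,0],[0,0,0],0]]' && python3 -m crank '[[[-0.003,-0.04,0],[0,0,0],0],[[-0.003,-0.04,0],[0,0,0],0],[[-0.003,-0.04,0],[0,0,0],0],[[-0.003,-0.036,0],[0,0,0],0],[[-0.003,-0.015,0],[0,0,0],0]]' && python3 -m crank '[[[0,0,0],[0,0,0],0],[[0,0,0],[0,0,0],0]]' && python3 shot.py w2 && python3 -m crank '[[[0,-0.02,0],[0,0,0],0],[[0,-0.04,0],[0,0,0],0],[[0,-0.04,0],[0,0,0],0],[[0,-0.03,0],[0,0,0],0],[[0,-0.01,0],[0,0,0],0]]' && python3 -m crank '[[[0,0,0],[0,0,0],0],[[0,0,0],[0,0,0],0]]' && python3 shot.py w3
```

```text
time_s: 2.6
position: [0.5278, 0.0495, 0.445]
ee_rot: [-0.0, 1.0, -0.0, 0.0]
ft_force: [0.7, 1.0, 0.2]
grip_width: 0.0931
time_s: 3.1
position: [0.5429, -0.1223, 0.4449]
ee_rot: [0.001, 1.0, -0.0, 0.0]
ft_force: [-0.2, 0.3, -0.2]
grip_width: 0.0931
time_s: 3.3
position: [0.5433, -0.1191, 0.4447]
ee_rot: [0.0, 1.0, 0.0, -0.0]
ft_force: [0.2, 1.1, 1.1]
grip_width: 0.0929
t 3.3 pos [ 0.5433 -0.1191  0.4447] f [0.2 1.1 1.1] w 0.0929
time_s: 3.85
position: [0.5435, -0.2608, 0.4446]
ee_rot: [0.0, 1.0, -0.0, -0.0]
ft_force: [0.5, 0.1, -0.3]
grip_width: 0.0929
time_s: 4.05
position: [0.5437, -0.2584, 0.4447]
ee_rot: [-0.0, 1.0, 0.0, -0.0]
ft_force: [-1.0, 1.0, -0.1]
grip_width: 0.0927
t 4.05 pos [ 0.5437 -0.2584  0.4447] f [-1.   1.  -0.1] w 0.0927
```

View pics/w2.png

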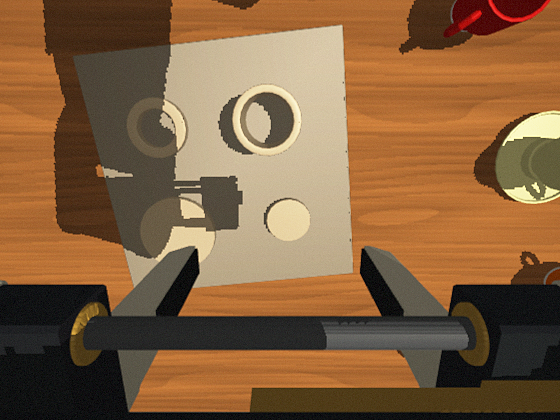

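View pics/w3.png

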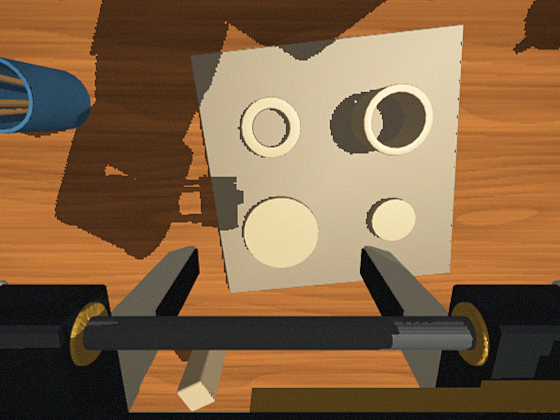

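w2 shows the tall ring at (267,120) and cup disc at (288,219). w3 shows the lid ring at (271,127) and saucer disc at (281,232). I'll fit circles from both views.

Run:
```python
from meas import *
def fit(n,uv,rad,ztop,tol=.004):
    s,c,im,d=load(n); W=cloud(c,d)
    m=((W[...,2]>ztop-tol)&(d>0)).astype(np.uint8); mm=np.zeros_like(m); cv2.circle(mm,uv,rad,1,-1); m&=mm
    m=cv2.morphologyEx(m,cv2.MORPH_OPEN,np.ones((2,2),np.uint8))
    zz=np.median(W[...,2][m>0])
    out=[]
    ks,h=cv2.findContours(m,cv2.RETR_CCOMP,cv2.CHAIN_APPROX_NONE)
    ks=sorted(ks,key=cv2.contourArea,reverse=True)[:2]
    for k in ks:
        k=k[:,0,:].astype(float)
        if len(k)<20: continue
        P=np.array([atz(c,u,v,ztop) for u,v in k]); 
        f=lambda q:np.hypot(P[:,0]-q[0],P[:,1]-q[1])-q[2]
        q=least_squares(f,circ(P),loss="soft_l1",f_scale=.0007).x
        out.append(np.round(q,4).tolist())
    print(n,uv,"z",round(zz,4),out)
for n,L in (("w2",[("tall",(267,120),45,.077),("cup",(288,219),32,.027),("lid",(157,127),40,.029),("saucer",(178,230),50,.027)]),
            ("w3",[("tall",(398,119),45,.077),("cup",(393,219),32,.027),("lid",(271,127),40,.029),("saucer",(281,232),50,.027)])):
    for nm,uv,r,z in L: print(nm,end=" "); fit(n,uv,r,z)
for n in("w2","w3"):
    s,c,im,d=load(n);W=cloud(c,d); print([np.round(W[v,u],4).tolist() for u,v in ((230,110),(230,150),(300,150),(265,190))])
im=cv2.imread("pics/w2.png"); crop(im,215,70,335,255,4,"pics/w2c.png")
im=cv2.imread("pics/w3.png"); crop(im,225,80,335,275,4,"pics/w3c.png")
```

```text
tall w2 (267, 120) z 0.0765 [[0.469, -0.1309, 0.0361], [0.4691, -0.1308, 0.0285]]
cup w2 (288, 219) z 0.0267 [[0.5967, -0.1053, 0.0282]]
lid w2 (157, 127) z 0.0286 [[0.4788, -0.2663, 0.0352], [0.4788, -0.2661, 0.0231]]
saucer w2 (178, 230) z 0.0272 [[0.6208, -0.2537, 0.0527]]
tall w3 (398, 119) z 0.0764 [[0.469, -0.1319, 0.0362], [0.469, -0.1321, 0.0283]]
cup w3 (393, 219) z 0.0266 [[0.5967, -0.1059, 0.0283]]
lid w3 (271, 127) z 0.0286 [[0.4786, -0.2671, 0.035], [0.4786, -0.267, 0.0232]]
saucer w3 (281, 232) z 0.0267 [[0.6159, -0.2542, 0.0493]]
[[0.4561, -0.1797, 0.0135], [0.5047, -0.1815, 0.0159], [0.5048, -0.0922, 0.0144], [0.557, -0.1375, 0.0152]]
[[0.4565, -0.3188, 0.0147], [0.5054, -0.321, 0.0141], [0.5052, -0.2314, 0.0142], [0.5574, -0.2767, 0.0157]]
```

View pics/w2c.png

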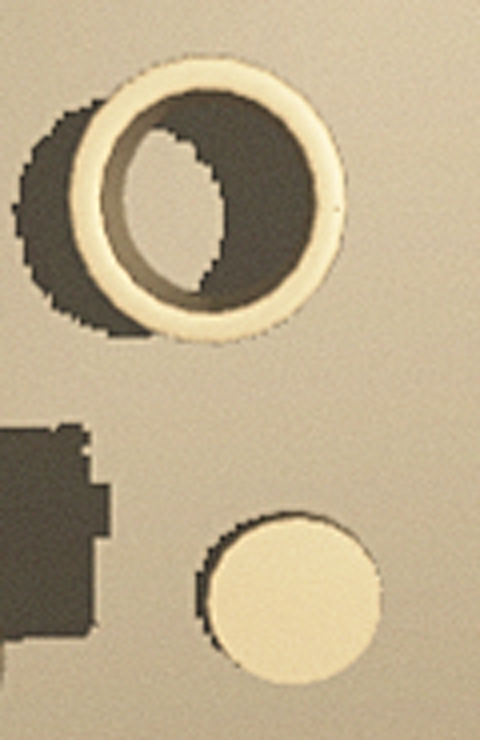

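View pics/w3c.png

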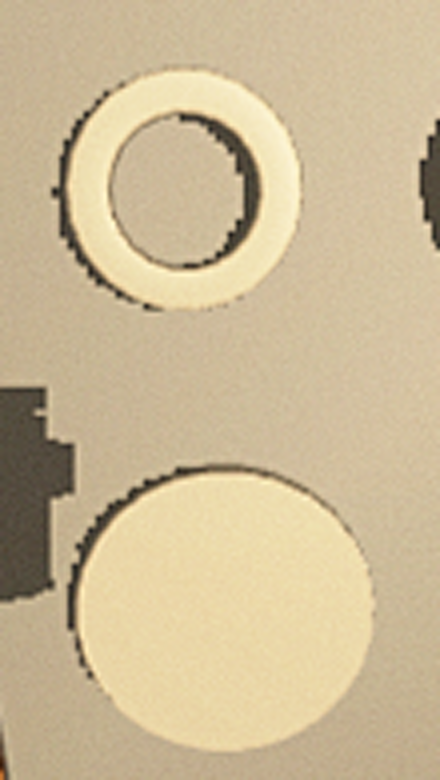

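Setters from the wrist camera: strainer (0.469,-0.131), cup (0.597,-0.1055), lid (0.4787,-0.2667), saucer (0.616,-0.254). The top camera agrees within 2 mm and the rim heights match. Going back for the lid.

```bash
python3 -m crank '[[[0.002,0.015,0],[0,0,0],0],[[0.002,0.035,0],[0,0,0],0],[[0.002,0.04,0],[0,0,0],0],[[0.002,0.04,0],[0,0,0],0],[[0.002,0.04,0],[0,0,0],0]]' >/dev/null && python3 -m crank '[[[0.002,0.04,0],[0,0,0],0],[[0.002,0.04,0],[0,0,0],0],[[0.002,0.04,0],[0,0,0],0],[[0.002,0.04,0],[0,0,0],0],[[0.002,0.04,0],[0,0,0],0]]' >/dev/null && python3 -m crank '[[[0.002,0.04,0],[0,0,0],0],[[0.002,0.04,0],[0,0,0],0],[[0.002,0.021,0],[0,0,0],0],[[0.002,0.01,0],[0,0,0],0],[[0,0,0],[0,0,0],0]]' && python3 -m crank '[[[0,0,0.015],[0,0,0],0],[[0,0,0.03],[0,0,0],0],[[0,0,0.03],[0,0,0],0],[[0,0,0.015],[0,0,0],0],[[0,0,0],[0,0,0],0]]' && python3 shot.py w4
```

```text
time_s: 5.6
position: [0.5146, 0.2224, 0.4448]
ee_rot: [-0.001, 1.0, 0.0, -0.0]
ft_force: [-0.4, -0.2, -0.4]
grip_width: 0.093
time_s: 6.1
position: [0.5152, 0.22, 0.3529]
ee_rot: [0.001, 1.0, -0.001, -0.002]
ft_force: [-0.3, 0.3, 0.8]
grip_width: 0.0934
t 6.1 pos [0.5152 0.22   0.3529] f [-0.3  0.3  0.8] w 0.0934
```

View pics/w4.png

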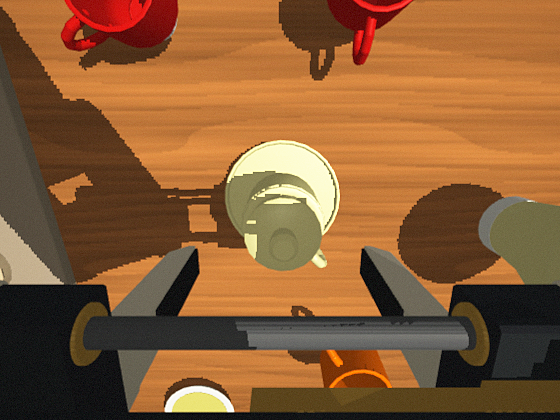

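The knob is at about (284,244), between the fingers, slightly right of the centre column. I'll re-measure it.

```bash
python3 - <<'E'
from meas import *
s,c,im,d=load("w4"); W=cloud(c,d)
m=(W[...,2]>.135)&(W[...,2]<.16)&(abs(W[...,0]-.517)<.03)&(abs(W[...,1]-.221)<.03); P=W[m];print("knob",m.sum(),P.mean(0).round(4),P.min(0).round(4),P.max(0).round(4))
print(s["position"],s["ee_rot"])
for i in range(2): s=manip.get_state(); print(np.round(s["position"],4),np.round(s["joint_pos"],4))
crop(im,225,200,345,280,6,"pics/w4c.png")
E
python3 -m crank '[[[0,0,0],[0,0,0],0]]'
```

```text
knob 737 [0.5143 0.2227 0.145 ] [0.5064 0.2133 0.135 ] [0.5254 0.2323 0.1487]
[0.51515898 0.21996749 0.35289797] [ 7.05586196e-04  9.99997902e-01 -6.84315725e-04 -1.79693364e-03]
[0.5156 0.2202 0.3545] [ 3.2070e-01  4.2660e-01  1.6741e+00 -1.0000e-04  1.0424e+00 -1.2487e+00]
[0.5156 0.2202 0.3545] [ 3.2070e-01  4.2660e-01  1.6741e+00 -1.0000e-04  1.0424e+00 -1.2487e+00]
time_s: 6.25
position: [0.5159, 0.2206, 0.3559]
ee_rot: [0.001, 1.0, 0.0, 0.001]
ft_force: [0.2, 0.5, -0.5]
grip_width: 0.0926
```

View pics/w4c.png

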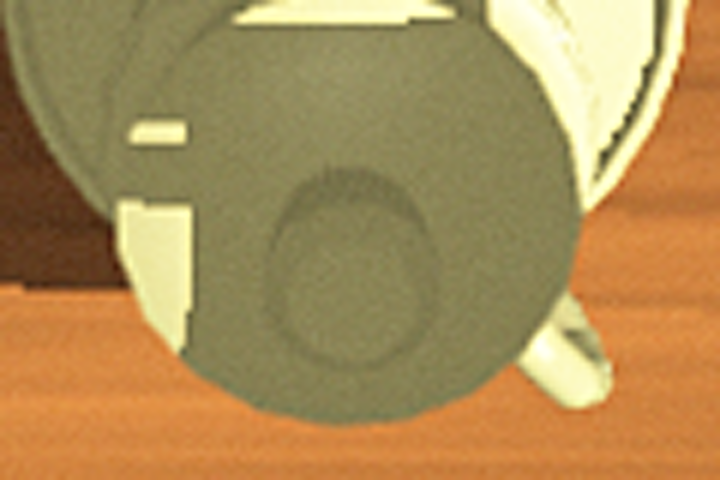

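```bash
python3 -m crank '[[[0,0.0022,0.015],[0,0,0],0],[[0,0,0.014],[0,0,0],0],[[0,0,0.008],[0,0,0],0],[[0,0,0],[0,0,0],0],[[0,0,0],[0,0,0],0]]' && python3 shot.py w5
```

```text
time_s: 6.75
position: [0.5158, 0.2232, 0.318]
ee_rot: [0.0, 1.0, 0.0, 0.0]
ft_force: [-0.6, 0.1, -0.3]
grip_width: 0.093
t 6.75 pos [0.5158 0.2232 0.318 ] f [-0.6  0.1 -0.3] w 0.093
```

View pics/w5.png

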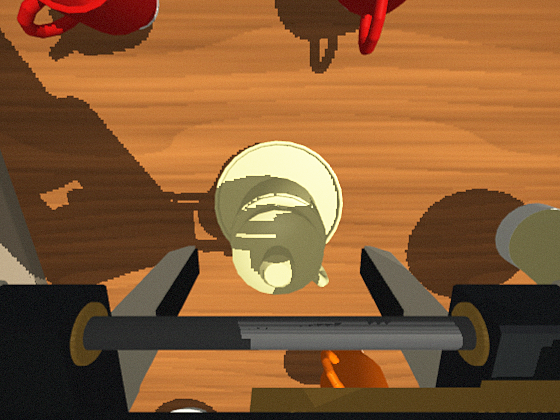

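The knob is at (278,270), centred between the tips in the expected rows 262–278. Closing at low force.

```bash
python3 -m crank '[[[0,0,0],[0,0,0],160],[[0,0,0],[0,0,0],180],[[0,0,0],[0,0,0],190],[[0,0,0],[0,0,0],200],[[0,0,0],[0,0,0],210]]' 12 && python3 -m crank '[[[0,0,0],[0,0,0],220],[[0,0,0],[0,0,0],235],[[0,0,0],[0,0,0],255],[[0,0,0],[0,0,0],255],[[0,0,0],[0,0,0],255]]' 12
```

```text
time_s: 7.3
position: [0.5157, 0.2232, 0.3178]
ee_rot: [0.0, 1.0, 0.0, 0.0]
ft_force: [-1.1, 1.2, -0.3]
grip_width: 0.0579
time_s: 7.8
position: [0.5157, 0.2232, 0.3177]
ee_rot: [0.0, 1.0, -0.0, -0.0]
ft_force: [-0.8, -0.5, 0.8]
grip_width: 0.019
```

```bash
python3 -m crank '[[[0,0,0],[0,0,0],255],[[0,0,0],[0,0,0],255],[[0,0,-0.003],[0,0,0],255],[[0,0,-0.006],[0,0,0],255],[[0,0,-0.008],[0,0,0],255]]' 15 && python3 -m crank '[[[0,0,-0.01],[0,0,0],255],[[0,0,-0.013],[0,0,0],255],[[0,0,0],[0,0,0],255]]' && python3 shot.py w6
```

```text
time_s: 8.3
position: [0.5156, 0.2233, 0.3352]
ee_rot: [0.0, 1.0, -0.0, -0.0]
ft_force: [0.2, 0.1, -1.1]
grip_width: 0.0183
time_s: 8.6
position: [0.516, 0.2234, 0.3601]
ee_rot: [0.0, 1.0, 0.001, 0.002]
ft_force: [0.0, -0.2, -0.8]
grip_width: 0.0188
t 8.6 pos [0.516  0.2234 0.3601] f [ 0.  -0.2 -0.8] w 0.0188
```

View pics/w6.png

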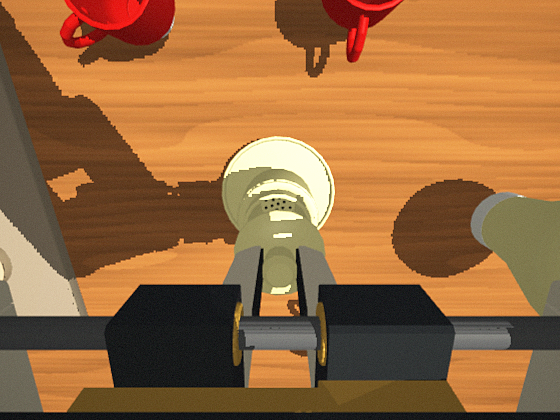

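The lid is held level and the perforated strainer shows beneath it. Carrying it to the lid ring.

```bash
python3 -m crank '[[[0.002,-0.01,-0.01],[0,0,0],255],[[0.002,-0.02,-0.01],[0,0,0],255],[[0.002,-0.03,0],[0,0,0],255],[[0.002,-0.033,0],[0,0,0],255],[[0.002,-0.033,0],[0,0,0],255]]' >/dev/null && python3 -m crank '[[[0.002,-0.033,0],[0,0,0],255],[[0.002,-0.033,0],[0,0,0],255],[[0.002,-0.033,0],[0,0,0],255],[[0.002,-0.033,0],[0,0,0],255],[[0.002,-0.033,0],[0,0,0],255]]' >/dev/null && python3 -m crank '[[[0.002,-0.033,0],[0,0,0],255],[[0.002,-0.033,0],[0,0,0],255],[[0.002,-0.033,0],[0,0,0],255],[[0.002,-0.033,0],[0,0,0],255],[[0.002,-0.033,0],[0,0,0],255]]' && python3 -m crank '[[[0.003,-0.02,0],[0,0,0],255],[[0.002,-0.01,0],[0,0,0],255],[[0.002,-0.004,0],[0,0,0],255],[[0,0,0],[0,0,0],255],[[0,0,0],[0,0,0],255]]' && python3 shot.py w7
```

```text
time_s: 10.15
position: [0.4846, -0.2344, 0.378]
ee_rot: [0.0, 1.0, 0.0, -0.0]
ft_force: [0.3, -0.0, -0.2]
grip_width: 0.0188
time_s: 10.65
position: [0.4785, -0.266, 0.3778]
ee_rot: [-0.0, 1.0, 0.0, -0.0]
ft_force: [-0.6, -0.2, -1.0]
grip_width: 0.0184
t 10.65 pos [ 0.4785 -0.266   0.3778] f [-0.6 -0.2 -1. ] w 0.0184
```

View pics/w7.png

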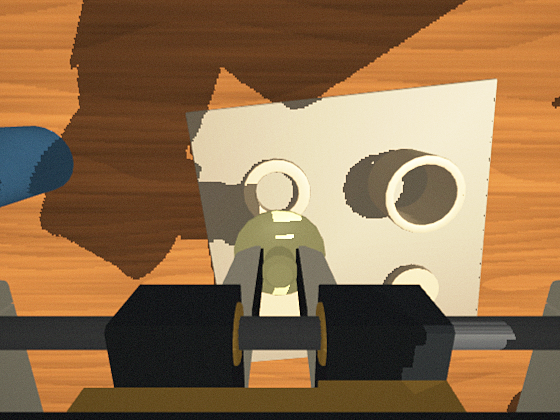

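The lid hangs between the fingers at (281,245), with the ring beneath at about (278,192). I'll measure both in this view.

Run:
```python
from meas import *
s,c,im,d=load("w7"); W=cloud(c,d)
X,Y,Z=W[...,0],W[...,1],W[...,2]
m=(Z>.025)&(Z<.034)&(np.hypot(X-.4787,Y+.2667)<.045)&(d>0)
P=W[m]; print("ring",m.sum(),P.min(0).round(4),P.max(0).round(4))
k=np.argwhere(m); 
def f(q):
    r=np.hypot(P[:,0]-q[0],P[:,1]-q[1]); return np.maximum(r-.036,0)+np.maximum(.023-r,0)
q=least_squares(f,[.4787,-.2667]).x; print("ring c",q.round(4))
m=(Z>.165)&(Z<.20)&(np.hypot(X-.4787,Y+.2667)<.045)&(d>0); P=W[m]; print("lid",m.sum(),P.min(0).round(4),P.max(0).round(4))
h=[np.median(Z[(np.hypot(X-.4787,Y+.2667)>a)&(np.hypot(X-.4787,Y+.2667)<b)&(Z>.15)&(Z<.2)]) for a,b in ((.013,.017),(.017,.021),(.021,.025),(.025,.028))]; print(np.round(h,4))
```

```text
ring 1620 [ 0.4421 -0.3035  0.0251] [ 0.5028 -0.2325  0.0311]
ring c [ 0.4773 -0.2683]
lid 3527 [ 0.4511 -0.2931  0.1771] [ 0.5074 -0.2377  0.2   ]
[0.186  0.1854 0.1834 0.1816]
```

```bash
python3 -m crank '[[[0,-0.0012,0.015],[0,0,0],255],[[0,0,0.03],[0,0,0],255],[[0,0,0.03],[0,0,0],255],[[0,0,0.03],[0,0,0],255],[[0,0,0.015],[0,0,0],255]]' && python3 -m crank '[[[0,0,0.008],[0,0,0],255],[[0,0,0],[0,0,0],255],[[0,0,0],[0,0,0],255]]' && python3 shot.py w8
```

```text
time_s: 11.2
position: [0.4782, -0.2669, 0.2555]
ee_rot: [-0.0, 1.0, 0.001, -0.001]
ft_force: [0.2, 0.6, -0.8]
grip_width: 0.0185
time_s: 11.5
position: [0.4788, -0.2678, 0.2505]
ee_rot: [0.0, 1.0, -0.0, 0.0]
ft_force: [-0.2, 0.3, -1.4]
grip_width: 0.0184
t 11.5 pos [ 0.4788 -0.2678  0.2505] f [-0.2  0.3 -1.4] w 0.0184
```

View pics/w8.png

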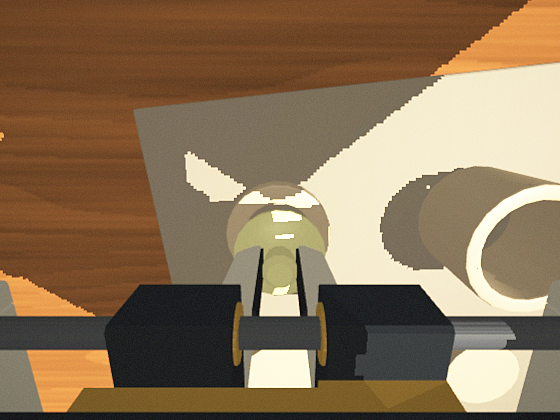

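The lid disc (u≈280) sits over the ring (u≈278), which is within about 1 mm. Lowering slowly and watching the force.

```bash
python3 -m crank '[[[0,0,0.006],[0,0,0],255],[[0,0,0.005],[0,0,0],255],[[0,0,0.003],[0,0,0],255],[[0,0,0],[0,0,0],255],[[0,0,0],[0,0,0],255]]' && python3 -m crank '[[[0,0,0.003],[0,0,0],255],[[0,0,0],[0,0,0],255],[[0,0,0],[0,0,0],255]]'
```

```text
time_s: 12.05
position: [0.4785, -0.268, 0.2357]
ee_rot: [0.0, 1.0, 0.0, -0.0]
ft_force: [0.5, -0.2, -0.7]
grip_width: 0.0185
time_s: 12.35
position: [0.4785, -0.2679, 0.2327]
ee_rot: [0.0, 1.0, 0.0, -0.0]
ft_force: [-0.3, 0.1, -1.2]
grip_width: 0.0182
```

```bash
python3 -m crank '[[[0,0,0.002],[0,0,0],255],[[0,0,0],[0,0,0],255],[[0,0,0],[0,0,0],255]]' && python3 -m crank '[[[0,0,0.0015],[0,0,0],255],[[0,0,0],[0,0,0],255],[[0,0,0],[0,0,0],255]]'
```

```text
time_s: 12.65
position: [0.4784, -0.2679, 0.2307]
ee_rot: [0.0, 1.0, 0.0, -0.0]
ft_force: [0.7, -0.8, -0.7]
grip_width: 0.0184
time_s: 12.95
position: [0.4784, -0.2679, 0.2292]
ee_rot: [0.0, 1.0, 0.0, -0.0]
ft_force: [-0.3, -0.8, -1.0]
grip_width: 0.0182
```

```bash
python3 -m crank '[[[0,0,0.001],[0,0,0],255],[[0,0,0],[0,0,0],255]]' && python3 -m crank '[[[0,0,0.001],[0,0,0],255],[[0,0,0],[0,0,0],255]]'  && python3 shot.py w9
```

```text
time_s: 13.15
position: [0.4785, -0.268, 0.2286]
ee_rot: [0.0, 1.0, -0.0, 0.0]
ft_force: [-1.7, 0.0, 4.6]
grip_width: 0.0183
time_s: 13.35
position: [0.4786, -0.268, 0.2284]
ee_rot: [0.0, 1.0, -0.0, 0.0]
ft_force: [-4.5, 2.8, 13.6]
grip_width: 0.0189
t 13.35 pos [ 0.4786 -0.268   0.2284] f [-4.5  2.8 13.6] w 0.0189
```

Run:
```python
from meas import *
s,c,im,d=load("w9"); W=cloud(c,d)
X,Y,Z=W[...,0],W[...,1],W[...,2]
crop(im,215,160,345,300,5,"pics/w9c.png")
R=np.hypot(X-.4787,Y+.2675)
for a,b in ((.012,.016),(.016,.02),(.02,.024),(.024,.0275),(.030,.035)):
    m=(R>a)&(R<b)&(Z<.09)&(d>0)&(X<.4787); print(a,m.sum(),np.round(np.median(Z[m]),4))
print(s["ft_force"])
```

```text
0.012 1030 0.0589
0.016 1377 0.0561
0.02 1374 0.036
0.024 1213 0.0329
0.03 1358 0.0287
[-4.47983895  2.80572199 13.60753803]
```

View pics/w9c.png

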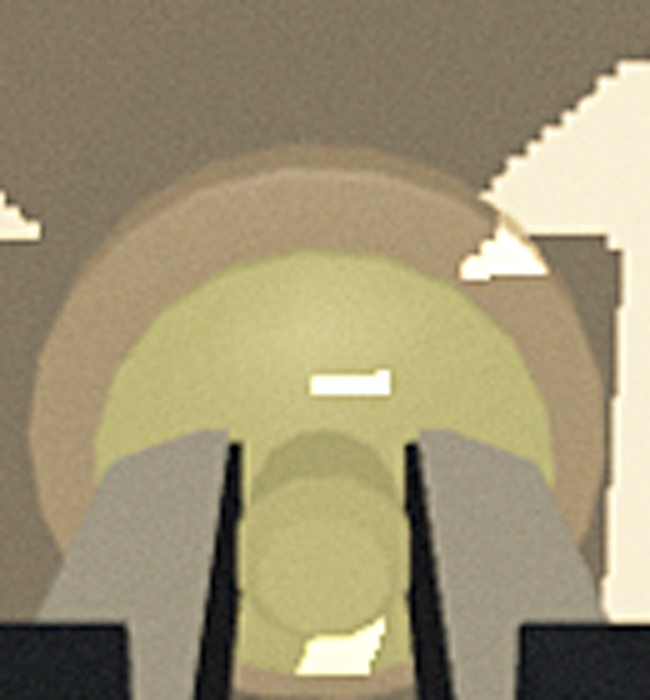

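Contact comes at TCP z 0.2285, against a predicted 0.2287, so the lid is seated. I'll ease off the pressure and release.

```bash
python3 -m crank '[[[0,0,-0.001],[0,0,0],255],[[0,0,0],[0,0,0],255],[[0,0,0],[0,0,0],195],[[0,0,0],[0,0,0],185],[[0,0,0],[0,0,0],170]]' 3 && python3 -m crank '[[[0,0,0],[0,0,0],150],[[0,0,0],[0,0,0],130],[[0,0,0],[0,0,0],130],[[0,0,-0.006],[0,0,0],130],[[0,0,-0.015],[0,0,0],130]]' && python3 -m crank '[[[0,0,-0.03],[0,0,0],130],[[0,0,-0.04],[0,0,0],60],[[0,0,-0.04],[0,0,0],0],[[0,0,-0.02],[0,0,0],0],[[0,0,0],[0,0,0],0]]' && python3 shot.py w10
```

```text
time_s: 13.9
position: [0.4785, -0.2679, 0.2281]
ee_rot: [0.0, 1.0, 0.0, -0.0]
ft_force: [1.6, 0.8, -0.9]
grip_width: 0.0285
time_s: 14.4
position: [0.4782, -0.2678, 0.2489]
ee_rot: [0.0, 1.0, 0.001, -0.001]
ft_force: [0.3, -1.2, 0.7]
grip_width: 0.0459
time_s: 14.9
position: [0.4787, -0.2681, 0.3826]
ee_rot: [0.0, 1.0, -0.002, 0.002]
ft_force: [-0.1, 0.1, -0.3]
grip_width: 0.0729
t 14.9 pos [ 0.4787 -0.2681  0.3826] f [-0.1  0.1 -0.3] w 0.0729
```

View pics/w10.png

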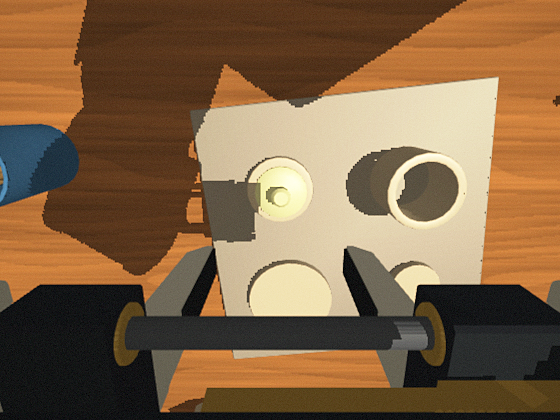

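The lid lies on its ring at (281,190). I'll check that it's level from depth, then return for the strainer.

```bash
python3 - <<'E'
from meas import *
s,c,im,d=load("w10"); W=cloud(c,d)
X,Y,Z=W[...,0],W[...,1],W[...,2]
m=(Z>.031)&(Z<.08)&(np.hypot(X-.4787,Y+.2667)<.045)&(d>0); P=W[m]; print("lid",m.sum(),P.min(0).round(4),P.max(0).round(4),((P.min(0)+P.max(0))/2).round(4))
q=((P.min(0)+P.max(0))/2)[:2]
R=np.hypot(X-q[0],Y-q[1]); A=np.arctan2(Y-q[1],X-q[0])
for a in range(-180,180,45):
    mm=(R>.018)&(R<.024)&(abs(np.rad2deg(A)-a-22)<22)&(d>0); print(a,np.round(np.median(Z[mm]),4),end="; ")
mm=(R<.006)&(d>0);print("knob",np.median(Z[mm]).round(4))
E
python3 -m crank '[[[-0.0026,0.02,0],[0,0,0],0],[[-0.0026,0.04,0],[0,0,0],0],[[-0.0026,0.04,0],[0,0,0],0],[[-0.0026,0.04,0],[0,0,0],0],[[-0.0026,0.04,0],[0,0,0],0]]' >/dev/null && python3 -m crank '[[[-0.0026,0.04,0],[0,0,0],0],[[-0.0026,0.04,0],[0,0,0],0],[[-0.0026,0.04,0],[0,0,0],0],[[-0.0026,0.04,0],[0,0,0],0],[[-0.0026,0.04,0],[0,0,0],0]]' >/dev/null && python3 -m crank '[[[-0.0026,0.04,0],[0,0,0],0],[[-0.0026,0.04,0],[0,0,0],0],[[-0.0026,0.022,0],[0,0,0],0],[[-0.0026,0.009,0],[0,0,0],0],[[0,0,0],[0,0,0],0]]' && python3 -m crank '[[[0,0,0],[0,0,0],0],[[0,0,0],[0,0,0],0]]' && python3 shot.py w11
```

```text
lid 2029 [ 0.4513 -0.2949  0.031 ] [ 0.5065 -0.2401  0.0598] [ 0.4789 -0.2675  0.0454]
-180 0.3094; -135 0.0354; -90 0.0354; -45 0.0357; 0 0.0356; 45 0.0354; 90 0.0354; 135 0.3094; knob 0.0577
time_s: 16.45
position: [0.515, 0.2234, 0.378]
ee_rot: [-0.0, 1.0, -0.0, -0.001]
ft_force: [0.0, -1.0, 0.5]
grip_width: 0.093
time_s: 16.65
position: [0.5151, 0.2219, 0.379]
ee_rot: [0.001, 1.0, -0.0, -0.0]
ft_force: [0.4, 0.1, -0.5]
grip_width: 0.0934
t 16.65 pos [0.5151 0.2219 0.379 ] f [ 0.4  0.1 -0.5] w 0.0934
```

View pics/w11.png

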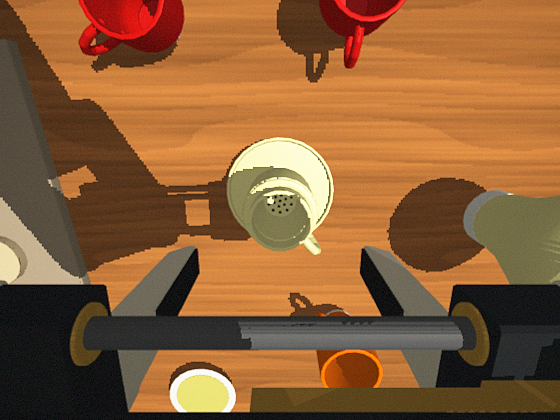

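The lid is seated and level at (0.4789,-0.2675), with its knob top at 0.0577 against 0.058 expected. Measuring the strainer collar next.

Run:
```python
from meas import *
s,c,im,d=load("w11"); W=cloud(c,d)
X,Y,Z=W[...,0],W[...,1],W[...,2]
R=np.hypot(X-.5155,Y-.223)
m=(Z>.112)&(Z<.13)&(R<.05)&(d>0); P=W[m]; print("collar",m.sum(),P.min(0).round(4),P.max(0).round(4),((P.min(0)+P.max(0))/2).round(4),np.median(P[:,2]).round(4))
print(circ(P))
m=(Z>.094)&(Z<.109)&(R<.05)&(d>0); P=W[m]; print("flange",m.sum(),P.min(0).round(4),P.max(0).round(4),((P.min(0)+P.max(0))/2).round(4),np.median(P[:,2]).round(4))
crop(im,220,130,340,260,5,"pics/w11c.png")
```

```text
collar 875 [0.4906 0.197  0.1121] [0.5424 0.2486 0.1196] [0.5165 0.2228 0.1158] 0.1173
(np.float64(0.5157764564688471), np.float64(0.22271671046582417), np.float64(0.024142742406435203))
flange 1623 [0.4837 0.1905 0.094 ] [0.5414 0.2549 0.109 ] [0.5125 0.2227 0.1015] 0.1014
```

View pics/w11c.png

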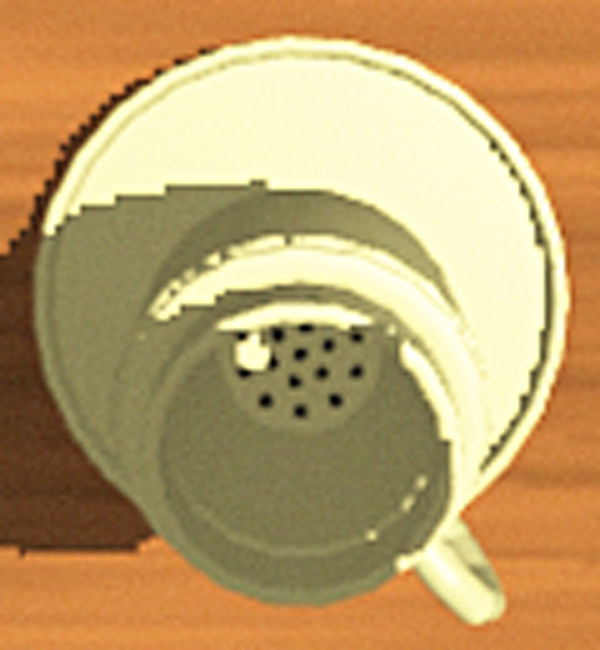

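```bash
python3 -m crank '[[[-0.0005,0.0006,0.015],[0,0,0],0],[[0,0,0.03],[0,0,0],0],[[0,0,0.025],[0,0,0],0],[[0,0,0.01],[0,0,0],0],[[0,0,0],[0,0,0],0]]' && python3 -m crank '[[[0,0,0],[0,0,0],0],[[0,0,0.004],[0,0,0],0],[[0,0,0.004],[0,0,0],0],[[0,0,0],[0,0,0],0],[[0,0,0],[0,0,0],0]]' && python3 shot.py w12
```

```text
time_s: 17.2
position: [0.5155, 0.2231, 0.2984]
ee_rot: [0.001, 1.0, -0.0, -0.001]
ft_force: [0.1, -0.6, 1.5]
grip_width: 0.0928
time_s: 17.7
position: [0.5156, 0.2237, 0.2913]
ee_rot: [0.0, 1.0, 0.0, 0.0]
ft_force: [-0.3, -1.1, 0.0]
grip_width: 0.0928
t 17.7 pos [0.5156 0.2237 0.2913] f [-0.3 -1.1  0. ] w 0.0928
```

View pics/w12.png

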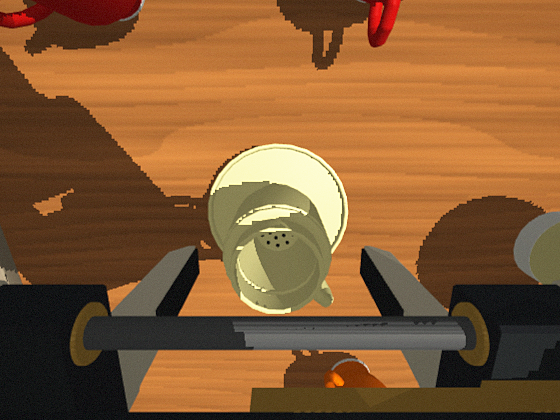

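Collar centred at about (279,275), and the tips are 3 mm above the flange. Closing on it.

```bash
python3 -m crank '[[[0,-0.001,0],[0,0,0],60],[[0,0,0],[0,0,0],85],[[0,0,0],[0,0,0],100],[[0,0,0],[0,0,0],110],[[0,0,0],[0,0,0],118]]' 15 && python3 -m crank '[[[0,0,0],[0,0,0],130],[[0,0,0],[0,0,0],255],[[0,0,0],[0,0,0],255],[[0,0,0],[0,0,0],255],[[0,0,0],[0,0,0],255]]' 20
```

```text
time_s: 18.25
position: [0.5156, 0.2227, 0.2912]
ee_rot: [0.0, 1.0, -0.0, -0.0]
ft_force: [0.7, 0.8, -0.2]
grip_width: 0.0574
time_s: 18.75
position: [0.5156, 0.2226, 0.2913]
ee_rot: [0.0, 1.0, -0.0, 0.0]
ft_force: [0.2, -1.4, 0.3]
grip_width: 0.052
```

```bash
python3 -m crank '[[[0,0,-0.002],[0,0,0],255],[[0,0,-0.004],[0,0,0],255],[[0,0,-0.008],[0,0,0],255],[[0,0,-0.012],[0,0,0],255],[[0,0,-0.014],[0,0,0],255]]' 22 && python3 -m crank '[[[0,0,-0.015],[0,0,0],255],[[0,0,-0.015],[0,0,0],255],[[0,0,-0.01],[0,0,0],255],[[0,0,0],[0,0,0],255],[[0,0,0],[0,0,0],255]]' && python3 shot.py w13
```

```text
time_s: 19.25
position: [0.5156, 0.2227, 0.3324]
ee_rot: [0.0, 1.0, 0.0, 0.0]
ft_force: [1.2, 0.0, -1.3]
grip_width: 0.052
time_s: 19.75
position: [0.5154, 0.2226, 0.3712]
ee_rot: [0.0, 1.0, 0.0, 0.0]
ft_force: [-0.0, -0.6, -1.3]
grip_width: 0.0519
t 19.75 pos [0.5154 0.2226 0.3712] f [-0.  -0.6 -1.3] w 0.0519
```

View pics/w13.png

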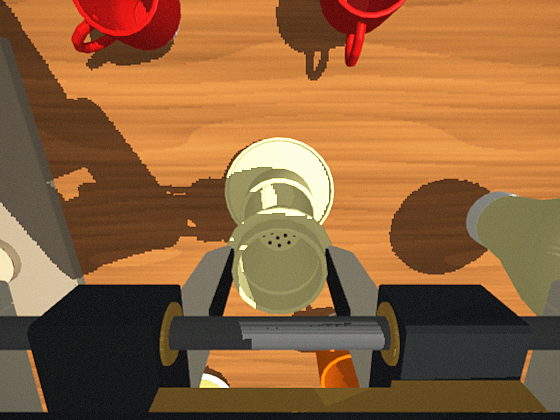

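The strainer is out and upright, with the cup still standing in the saucer. Carrying it to the tall ring.

```bash
python3 -m crank '[[[0.0033,-0.01,0],[0,0,0],255],[[0.0033,-0.02,0],[0,0,0],255],[[0.0033,-0.03,0],[0,0,0],255],[[0.0033,-0.033,0],[0,0,0],255],[[0.0033,-0.033,0],[0,0,0],255]]' >/dev/null && python3 -m crank '[[[0.0033,-0.033,0],[0,0,0],255],[[0.0033,-0.033,0],[0,0,0],255],[[0.0033,-0.033,0],[0,0,0],255],[[0.0033,-0.033,0],[0,0,0],255],[[0.0033,-0.033,0],[0,0,0],255]]' >/dev/null && python3 -m crank '[[[0.0033,-0.033,0],[0,0,0],255],[[0.0033,-0.018,0],[0,0,0],255],[[0.0033,-0.008,0],[0,0,0],255],[[0.0033,-0.004,0],[0,0,0],255],[[0,0,0],[0,0,0],255]]' && python3 -m crank '[[[0,0,0],[0,0,0],255],[[0,0,0],[0,0,0],255]]' && python3 shot.py w14
```

```text
time_s: 21.3
position: [0.4687, -0.1312, 0.3711]
ee_rot: [0.0, 1.0, 0.0, -0.0]
ft_force: [0.0, 0.0, -2.3]
grip_width: 0.0516
time_s: 21.5
position: [0.4693, -0.1307, 0.3712]
ee_rot: [-0.0, 1.0, 0.0, 0.0]
ft_force: [-0.3, 0.1, -1.7]
grip_width: 0.0516
t 21.5 pos [ 0.4693 -0.1307  0.3712] f [-0.3  0.1 -1.7] w 0.0516
```

View pics/w14.png

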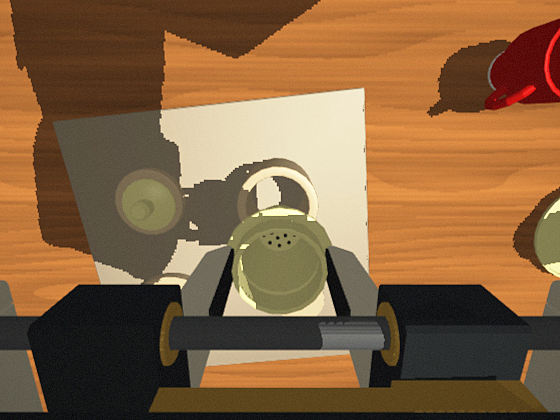

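Run:
```python
from meas import *
s,c,im,d=load("w14"); W=cloud(c,d)
X,Y,Z=W[...,0],W[...,1],W[...,2]
R=np.hypot(X-.469,Y+.131)
m=(Z>.073)&(Z<.081)&(R<.045)&(d>0); P=W[m]; print("ring",m.sum(),P.min(0).round(4),P.max(0).round(4))
k=(R<.06)
u8=m.astype(np.uint8); ks,_=cv2.findContours(u8,cv2.RETR_EXTERNAL,cv2.CHAIN_APPROX_NONE); kk=max(ks,key=len)[:,0]
print("ring u range",kk[:,0].min(),kk[:,0].max(),kk[:,1].min())
P=np.array([atz(c,u,v,.077) for u,v in kk.astype(float)])
r=np.hypot(P[:,0]-.469,P[:,1]+.131); P=P[r>.033]
f=lambda q:np.hypot(P[:,0]-q[0],P[:,1]-q[1])-.0367
print("ring c",least_squares(f,[.469,-.131],loss="soft_l1",f_scale=.001).x.round(4),len(P))
m=(Z>.16)&(Z<.205)&(R<.045)&(d>0); P=W[m]; print("collar",m.sum(),P.min(0).round(4),P.max(0).round(4))
m=(Z>.176)&(Z<.186)&(R<.045)&(R>.026)&(d>0); P=W[m]; print("flange",m.sum(),P.min(0).round(4),P.max(0).round(4))
```

```text
ring 1308 [ 0.4311 -0.1686  0.073 ] [ 0.4823 -0.0951  0.079 ]
ring u range 237 318 166
ring c [ 0.4679 -0.1319] 148
collar 7602 [ 0.4381 -0.1705  0.16  ] [ 0.496  -0.0898  0.205 ]
flange 1247 [ 0.4381 -0.1611  0.1765] [ 0.4957 -0.0993  0.186 ]
```

Ring centre (0.468,-0.1315); flange now at about (0.470,-0.130). I'll correct by (-1.5, -1) mm and lower.

```bash
python3 -m crank '[[[0.0015,-0.001,0.01],[0,0,0],255],[[0,0,0.02],[0,0,0],255],[[0,0,0.012],[0,0,0],255],[[0,0,0],[0,0,0],255],[[0,0,0],[0,0,0],255]]' && python3 shot.py w15
```

```text
time_s: 22.05
position: [0.4678, -0.1323, 0.3293]
ee_rot: [0.0, 1.0, 0.0, -0.0]
ft_force: [0.6, 0.4, -0.3]
grip_width: 0.0519
t 22.05 pos [ 0.4678 -0.1323  0.3293] f [ 0.6  0.4 -0.3] w 0.0519
```

View pics/w15.png

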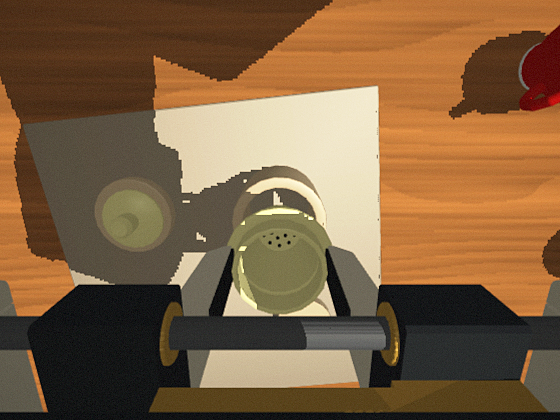

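Run:
```python
from meas import *
s,c,im,d=load("w15"); W=cloud(c,d)
X,Y,Z=W[...,0],W[...,1],W[...,2]
R=np.hypot(X-.469,Y+.131)
m=(Z>.0745)&(Z<.080)&(R<.045)&(d>0); P=W[m]; print("ring",m.sum(),P.min(0).round(4),P.max(0).round(4))
m=(Z>.125)&(Z<.142)&(R<.045)&(R>.024)&(d>0); P=W[m]; print("flange",m.sum(),P.min(0).round(4),P.max(0).round(4), np.median(P[:,2]))
P=P[P[:,0]<.468]
print("flange pts mean z left/right",np.median(P[P[:,1]<-.14][:,2]),np.median(P[P[:,1]>-.122][:,2]))
```

```text
ring 1476 [ 0.4313 -0.1686  0.0745] [ 0.4727 -0.0954  0.0787]
flange 1644 [ 0.4364 -0.1623  0.1321] [ 0.4948 -0.1007  0.142 ] 0.1394830117382987
flange pts mean z left/right 0.13964818169735219 0.13947743121752726
```

The flange is at (0.4684,-0.1315) over a ring at (0.4683,-0.132), so it's aligned. Inserting.

```bash
python3 -m crank '[[[0,0,0.008],[0,0,0],255],[[0,0,0.01],[0,0,0],255],[[0,0,0.01],[0,0,0],255],[[0,0,0.008],[0,0,0],255],[[0,0,0],[0,0,0],255]]' && python3 -m crank '[[[0,0,0.006],[0,0,0],255],[[0,0,0.005],[0,0,0],255],[[0,0,0],[0,0,0],255]]' && python3 -m crank '[[[0,0,0.004],[0,0,0],255],[[0,0,0],[0,0,0],255],[[0,0,0],[0,0,0],255]]'
```

```text
time_s: 22.6
position: [0.4674, -0.1322, 0.2919]
ee_rot: [0.0, 1.0, 0.0, -0.001]
ft_force: [-0.8, 0.9, -1.1]
grip_width: 0.0518
time_s: 22.9
position: [0.4676, -0.1323, 0.2817]
ee_rot: [0.0, 1.0, 0.0, -0.0]
ft_force: [-0.1, -0.8, -0.5]
grip_width: 0.0515
time_s: 23.2
position: [0.4677, -0.1323, 0.2783]
ee_rot: [0.0, 1.0, -0.0, -0.0]
ft_force: [0.3, 0.2, -1.3]
grip_width: 0.0517
```

```bash
python3 -m crank '[[[0,0,0.003],[0,0,0],255],[[0,0,0.002],[0,0,0],255],[[0,0,0],[0,0,0],255],[[0,0,0],[0,0,0],255]]' && python3 -m crank '[[[0,0,0.0015],[0,0,0],255],[[0,0,0],[0,0,0],255]]' && python3 -m crank '[[[0,0,0.001],[0,0,0],255],[[0,0,0],[0,0,0],255]]'
```

```text
time_s: 23.6
position: [0.4677, -0.1323, 0.2732]
ee_rot: [0.0, 1.0, 0.0, -0.0]
ft_force: [-0.6, -0.6, -0.9]
grip_width: 0.0515
time_s: 23.8
position: [0.4677, -0.1323, 0.2716]
ee_rot: [0.0, 1.0, 0.0, -0.0]
ft_force: [-0.1, 0.2, -0.6]
grip_width: 0.0518
time_s: 24.0
position: [0.4677, -0.1323, 0.2706]
ee_rot: [0.0, 1.0, 0.0, -0.0]
ft_force: [0.2, 0.1, -1.3]
grip_width: 0.052
```

```bash
python3 -m crank '[[[0,0,0.0007],[0,0,0],255],[[0,0,0],[0,0,0],255]]' && python3 -m crank '[[[0,0,0.0005],[0,0,0],255],[[0,0,0],[0,0,0],255]]' && python3 shot.py w16
```

```text
time_s: 24.2
position: [0.4678, -0.1323, 0.2702]
ee_rot: [0.0, 1.0, -0.0, 0.0]
ft_force: [-1.3, 0.7, 1.6]
grip_width: 0.0516
time_s: 24.4
position: [0.4677, -0.1324, 0.2701]
ee_rot: [0.0, 1.0, -0.0, 0.0]
ft_force: [-3.7, 1.0, 8.8]
grip_width: 0.0518
t 24.4 pos [ 0.4677 -0.1324  0.2701] f [-3.7  1.   8.8] w 0.0518
```

View pics/w16.png

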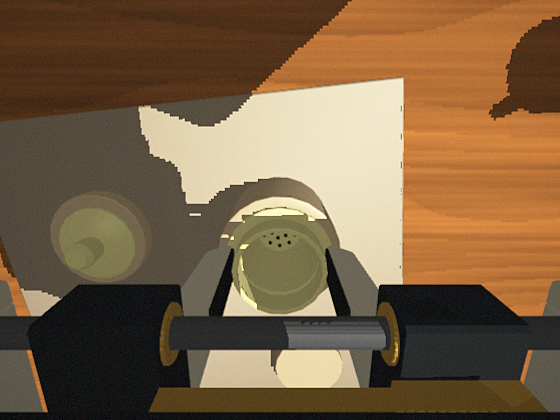

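Contact at TCP z 0.2702, against 0.2703 predicted, so the flange is on the rim. Easing off and releasing.

```bash
python3 -m crank '[[[0,0,-0.0007],[0,0,0],255],[[0,0,0],[0,0,0],110],[[0,0,0],[0,0,0],100],[[0,0,0],[0,0,0],90],[[0,0,0],[0,0,0],75]]' 3 && python3 -m crank '[[[0,0,0],[0,0,0],60],[[0,0,0],[0,0,0],40],[[0,0,-0.005],[0,0,0],40],[[0,0,-0.015],[0,0,0],20],[[0,0,-0.03],[0,0,0],0]]' && python3 -m crank '[[[0,0,-0.03],[0,0,0],0],[[0,0,-0.03],[0,0,0],0],[[0,0,-0.015],[0,0,0],0],[[0,0,0],[0,0,0],0],[[0,0,0],[0,0,0],0]]' && python3 shot.py w17
```

```text
time_s: 24.95
position: [0.4677, -0.1323, 0.2702]
ee_rot: [0.0, 1.0, -0.0, 0.0]
ft_force: [-0.0, -0.1, 0.5]
grip_width: 0.0637
time_s: 25.45
position: [0.4673, -0.1322, 0.3197]
ee_rot: [0.0, 1.0, 0.001, -0.002]
ft_force: [-0.3, 0.0, -0.2]
grip_width: 0.0891
time_s: 25.95
position: [0.4675, -0.1323, 0.3949]
ee_rot: [0.0, 1.0, 0.0, -0.0]
ft_force: [0.5, -0.3, 0.0]
grip_width: 0.0926
t 25.95 pos [ 0.4675 -0.1323  0.3949] f [ 0.5 -0.3  0. ] w 0.0926
```

View pics/w17.png

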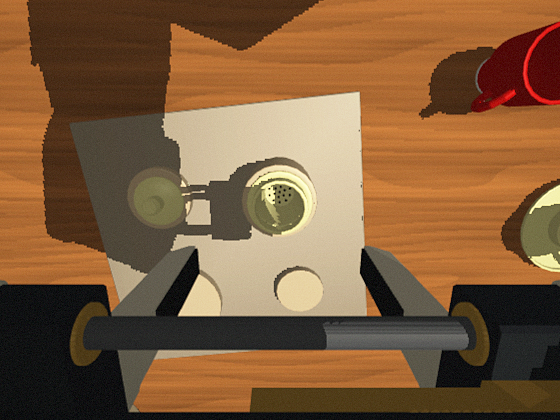

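Run:
```python
from meas import *
s,c,im,d=load("w17"); W=cloud(c,d)
X,Y,Z=W[...,0],W[...,1],W[...,2]
R=np.hypot(X-.468,Y+.132)
m=(Z>.091)&(Z<.11)&(R<.045)&(d>0); P=W[m]; print("collar",m.sum(),P.min(0).round(4),P.max(0).round(4),((P.min(0)+P.max(0))/2).round(4),np.median(P[:,2]).round(4))
A=np.rad2deg(np.arctan2(Y+.132,X-.468))
for lab,lo,hi in (("collar",.0235,.0255),("flange",.0275,.031)):
    o=[]
    for a in range(-180,180,45):
        mm=(R>lo)&(R<hi)&(abs(A-a-22)<22)&(d>0)&(Z<.15); o.append(np.round(np.median(Z[mm]),4))
    print(lab,o)
```

```text
collar 657 [ 0.4425 -0.157   0.091 ] [ 0.4937 -0.1064  0.0987] [ 0.4681 -0.1317  0.0949] 0.0964
collar [np.float64(0.0939), np.float64(0.0965), np.float64(0.0965), np.float64(0.0958), np.float64(0.0882), np.float64(0.0965), np.float64(0.0966), np.float64(0.0949)]
flange [np.float64(0.0805), np.float64(0.0805), np.float64(0.0806), np.float64(0.081), np.float64(nan), np.float64(0.0807), np.float64(0.0807), np.float64(0.0805)]
  return _methods._mean(a, axis=axis, dtype=dtype,
  ret = ret.dtype.type(ret / rcount)
```

The strainer is seated and level (flange 0.0806 all round, centre (0.4681,-0.1317)). Next is the cup: fly back and turn the jaws square to the handle (yaw 130°).

```bash
python3 -m crank '[[[-0.0044,0.02,0],[0,0,0],0],[[-0.0044,0.038,0],[0,0,0],0],[[-0.0044,0.04,0],[0,0,0],0],[[-0.0044,0.04,0],[0,0,0],0],[[-0.0044,0.04,0],[0,0,0],0]]' >/dev/null && python3 -m crank '[[[-0.0044,0.04,0],[0,0,0],0],[[-0.0044,0.04,0],[0,0,0],0],[[-0.0044,0.04,0],[0,0,0],0],[[-0.0044,0.035,0],[0,0,0],0],[[-0.0044,0.015,0],[0,0,0],0]]' >/dev/null && python3 -m crank '[[[-0.0044,0.007,0],[0,0,0],0],[[0,0,0],[0,0,-8],0],[[0,0,0],[0,0,-8],0],[[0,0,0],[0,0,-8],0],[[0,0,0],[0,0,-8],0]]' && python3 -m crank '[[[0,0,0],[0,0,-8],0],[[0,0,0],[0,0,0],0],[[0,0,0],[0,0,0],0]]' && python3 shot.py w18
```

```text
time_s: 27.5
position: [0.5166, 0.2214, 0.3947]
ee_rot: [-0.278, 0.961, -0.0, -0.001]
ft_force: [-0.2, -0.6, 0.6]
grip_width: 0.0932
time_s: 27.8
position: [0.5165, 0.2218, 0.3949]
ee_rot: [-0.339, 0.941, -0.0, -0.0]
ft_force: [0.6, -0.4, -0.8]
grip_width: 0.0931
t 27.8 pos [0.5165 0.2218 0.3949] f [ 0.6 -0.4 -0.8] w 0.0931
```

View pics/w18.png

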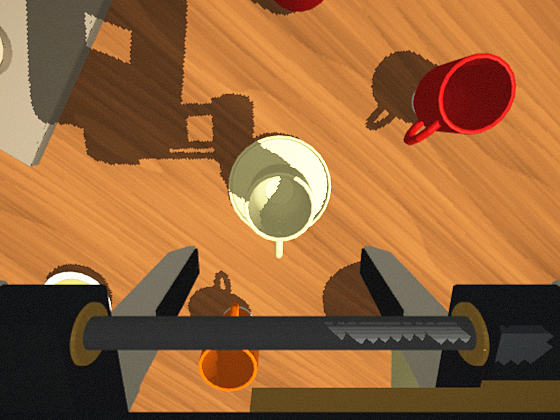

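Run:
```python
from meas import *
s,c,im,d=load("w18"); W=cloud(c,d)
X,Y,Z=W[...,0],W[...,1],W[...,2]
Rt=Rn.from_quat(s["ee_rot"]).as_matrix(); print("tool x",Rt[:,0].round(3),"tool y",Rt[:,1].round(3), "psi",np.rad2deg(np.arctan2(Rt[1,1],Rt[0,1])).round(2))
R=np.hypot(X-.5155,Y-.223)
m=(Z>.093)&(Z<.105)&(R<.036)&(d>0); P=W[m]; print("rim",m.sum(),P.min(0).round(4),P.max(0).round(4),((P.min(0)+P.max(0))/2).round(4),np.median(P[:,2]).round(4),np.round(circ(P),4))
q=circ(P)[:2]
R=np.hypot(X-q[0],Y-q[1])
m=(Z>.05)&(Z<.095)&(R>.042)&(R<.07)&(d>0); P=W[m]; print("handle",m.sum(),P.mean(0).round(4),P.max(0).round(4)); print("angle",np.rad2deg(np.arctan2(P[:,1].mean()-q[1],P[:,0].mean()-q[0])))
p=np.array(s["position"]); dlt=np.array([q[0]-p[0],q[1]-p[1],0]); print("tool shift",(Rt.T@dlt).round(4),p.round(4))
```

```text
tool x [-0.77  -0.639  0.001] tool y [-0.639  0.77   0.   ] psi 129.69
rim 1015 [0.4835 0.19   0.093 ] [0.5486 0.2552 0.0993] [0.516  0.2226 0.0961] 0.0973 [0.5157 0.2225 0.0306]
handle 90 [0.5542 0.2531 0.085 ] [0.564  0.2623 0.0891]
angle 38.552121580150015
tool shift [0.0002 0.001  0.    ] [0.5165 0.2218 0.3949]
```

The handle points straight down in the picture at (279,248), at 38.6°, so the jaws are square to it. The cup axis is (0.5157,0.2225) with the rim at 0.0975. Descending.

```bash
python3 -m crank '[[[0.0002,0.001,0.015],[0,0,0],0],[[0,0,0.035],[0,0,0],0],[[0,0,0.035],[0,0,0],0],[[0,0,0.03],[0,0,0],0],[[0,0,0.015],[0,0,0],0]]' && python3 -m crank '[[[0,0,0.012],[0,0,0],0],[[0,0,0.008],[0,0,0],0],[[0,0,0.005],[0,0,0],0],[[0,0,0],[0,0,0],0],[[0,0,0],[0,0,0],0]]' && python3 shot.py w19
```

```text
time_s: 28.35
position: [0.5149, 0.2228, 0.2626]
ee_rot: [-0.34, 0.94, -0.0, -0.002]
ft_force: [-0.4, 0.6, 1.1]
grip_width: 0.0929
time_s: 28.85
position: [0.5157, 0.2233, 0.2408]
ee_rot: [-0.342, 0.94, -0.0, 0.0]
ft_force: [0.4, -0.5, 0.3]
grip_width: 0.0931
t 28.85 pos [0.5157 0.2233 0.2408] f [ 0.4 -0.5  0.3] w 0.0931
```

View pics/w19.png

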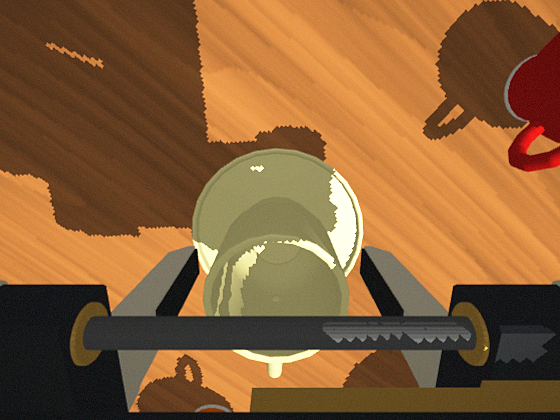

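Run:
```python
from meas import *
s,c,im,d=load("w19"); W=cloud(c,d)
X,Y,Z=W[...,0],W[...,1],W[...,2]
Rt=Rn.from_quat(s["ee_rot"]).as_matrix()
R=np.hypot(X-.5155,Y-.223)
m=(Z>.093)&(Z<.105)&(R<.036)&(d>0); P=W[m]; q=(P.min(0)+P.max(0))/2; print("rim",m.sum(),P.min(0).round(4),P.max(0).round(4),q.round(4),np.round(circ(P),4))
p=np.array(s["position"]); q=np.array(circ(P)[:2]); print("tool shift",(Rt.T@np.array([q[0]-p[0],q[1]-p[1],0])).round(4),p.round(4),s["ft_force"].round(1))
```

```text
rim 3382 [0.4832 0.1897 0.093 ] [0.549  0.2542 0.0994] [0.5161 0.222  0.0962] [0.5154 0.2222 0.0306]
tool shift [ 0.0009 -0.0007 -0.    ] [0.5157 0.2233 0.2408] [ 0.4 -0.5  0.3]
```

```bash
python3 -m crank '[[[0,-0.0007,0],[0,0,0],35],[[0,0,0],[0,0,0],50],[[0,0,0],[0,0,0],60],[[0,0,0],[0,0,0],68],[[0,0,0],[0,0,0],76]]' 15 && python3 -m crank '[[[0,0,0],[0,0,0],90],[[0,0,0],[0,0,0],255],[[0,0,0],[0,0,0],255],[[0,0,0],[0,0,0],255],[[0,0,0],[0,0,0],255]]' 30
```

```text
time_s: 29.4
position: [0.5159, 0.2227, 0.2403]
ee_rot: [-0.342, 0.94, -0.0, 0.0]
ft_force: [1.9, -0.7, 1.1]
grip_width: 0.0663
time_s: 29.9
position: [0.516, 0.2227, 0.2404]
ee_rot: [-0.342, 0.94, -0.0, 0.0]
ft_force: [1.7, -1.8, 1.4]
grip_width: 0.0643
```

```bash
python3 -m crank '[[[0,0,-0.002],[0,0,0],255],[[0,0,-0.003],[0,0,0],255],[[0,0,-0.005],[0,0,0],255],[[0,0,-0.007],[0,0,0],255],[[0,0,-0.01],[0,0,0],255]]' 32 && python3 -m crank '[[[0,0,-0.015],[0,0,0],255],[[0,0,-0.02],[0,0,0],255],[[0,0,-0.02],[0,0,0],255],[[0,0,-0.01],[0,0,0],255],[[0,0,0],[0,0,0],255]]' && python3 shot.py w20
```

```text
time_s: 30.4
position: [0.5158, 0.2227, 0.2677]
ee_rot: [-0.342, 0.94, 0.0, -0.0]
ft_force: [0.3, 0.5, -1.8]
grip_width: 0.0644
time_s: 30.9
position: [0.5161, 0.2228, 0.3338]
ee_rot: [-0.342, 0.94, -0.0, 0.001]
ft_force: [-0.5, -0.0, -3.3]
grip_width: 0.0644
t 30.9 pos [0.5161 0.2228 0.3338] f [-0.5 -0.  -3.3] w 0.0644
```

View pics/w20.png

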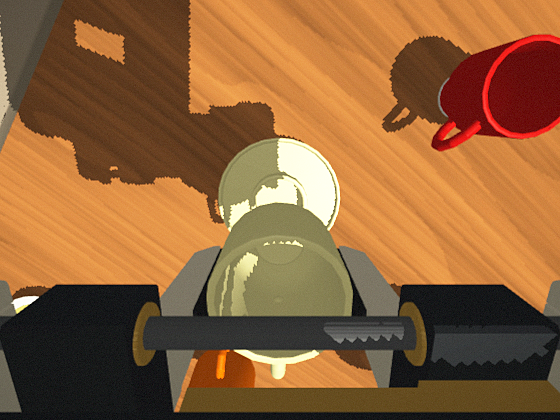

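The cup is up and level, and the saucer stayed put with its ring visible at (277,190). Carrying the cup to its disc.

```bash
python3 -m crank '[[[0.0044,-0.0089,-0.01],[0,0,0],255],[[0.0087,-0.0178,-0.01],[0,0,0],255],[[0.0131,-0.0267,-0.005],[0,0,0],255],[[0.0145,-0.0296,0],[0,0,0],255],[[0.0145,-0.0296,0],[0,0,0],255]]' >/dev/null && python3 -m crank '[[[0.0145,-0.0296,0],[0,0,0],255],[[0.0145,-0.0296,0],[0,0,0],255],[[0.0145,-0.0296,0],[0,0,0],255],[[0.0145,-0.0296,0],[0,0,0],255],[[0.0145,-0.0296,0],[0,0,0],255]]' && python3 -m crank '[[[0.0116,-0.0237,0],[0,0,0],255],[[0.0062,-0.0127,0],[0,0,0],255],[[0.0029,-0.0059,0],[0,0,0],255],[[0,0,0],[0,0,0],255],[[0,0,0],[0,0,0],255]]' && python3 -m crank '[[[0,0,0],[0,0,0],255]]' && python3 shot.py w21
```

```text
time_s: 31.95
position: [0.5854, -0.061, 0.3569]
ee_rot: [-0.342, 0.94, 0.0, -0.001]
ft_force: [-0.1, -0.2, -1.6]
grip_width: 0.064
time_s: 32.45
position: [0.5966, -0.1039, 0.3571]
ee_rot: [-0.342, 0.94, 0.0, -0.0]
ft_force: [0.4, -0.3, -2.1]
grip_width: 0.0646
time_s: 32.55
position: [0.5967, -0.1037, 0.3573]
ee_rot: [-0.342, 0.94, 0.0, -0.0]
ft_force: [-0.2, 0.6, -1.9]
grip_width: 0.0643
t 32.55 pos [ 0.5967 -0.1037  0.3573] f [-0.2  0.6 -1.9] w 0.0643
```

View pics/w21.png

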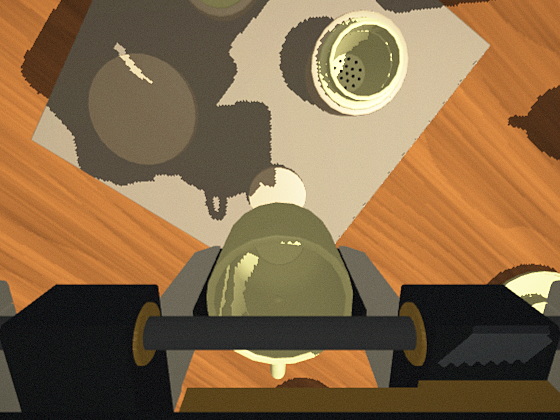

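```bash
cat > cupchk.py <<'E'
from meas import *
import sys
s,c,im,d=load(sys.argv[1]); W=cloud(c,d)
X,Y,Z=W[...,0],W[...,1],W[...,2]
Rt=Rn.from_quat(s["ee_rot"]).as_matrix(); p=np.array(s["position"])
zr=p[2]-.2304+.088
R=np.hypot(X-p[0],Y-p[1])
m=(abs(Z-zr)<.004)&(R<.036)&(d>0); P=W[m]
f=lambda q:np.maximum(np.hypot(P[:,0]-q[0],P[:,1]-q[1])-.033,0)+np.maximum(.029-np.hypot(P[:,0]-q[0],P[:,1]-q[1]),0)
q=least_squares(f,p[:2]).x; print("TCP",p.round(4),"rim c",q.round(4),m.sum(),"z",np.median(P[:,2]).round(4),"exp",zr.round(4))
a=(P-[*p])@Rt; print("rim z vs toolx", [np.round(np.median(P[(a[:,0]>lo)&(a[:,0]<lo+.011)][:,2]),4) for lo in (-.033,-.011,.022)], "tooly",[np.round(np.median(P[(a[:,1]>lo)&(a[:,1]<lo+.011)][:,2]),4) for lo in (-.033,-.005,.022)])
m=(Z>.0245)&(Z<.0305)&(np.hypot(X-.597,Y+.105)<.034)&(d>0)
ks,_=cv2.findContours(m.astype(np.uint8),cv2.RETR_EXTERNAL,cv2.CHAIN_APPROX_NONE)
if ks:
    kk=max(ks,key=len)[:,0].astype(float); P=np.array([atz(c,u,v,.027) for u,v in kk]); r=np.hypot(P[:,0]-.597,P[:,1]+.1055); P=P[(r>.026)&(r<.031)]
    f=lambda q:np.hypot(P[:,0]-q[0],P[:,1]-q[1])-.0284
    print("disc",len(P),least_squares(f,[.597,-.1055],loss="soft_l1",f_scale=.001).x.round(4))
print("target shift from rim to disc(.597,-.1055) in tool",(Rt.T@np.array([.597-q[0],-.1055-q[1],0])).round(4))
E
python3 cupchk.py w21
```

```text
TCP [ 0.5967 -0.1037  0.3573] rim c [ 0.5958 -0.1037] 3589 z 0.2143 exp 0.2149
rim z vs toolx [np.float64(0.2141), np.float64(0.2144), np.float64(0.2142)] tooly [np.float64(0.2145), np.float64(0.2142), np.float64(0.2143)]
disc 105 [ 0.5954 -0.1066]
target shift from rim to disc(.597,-.1055) in tool [ 0.0002 -0.0022 -0.    ]
```

The rim is level and about 2 mm off the disc in y. I'll correct and lower to 15 mm above it.

```bash
python3 -m crank '[[[0.0009,-0.002,0.01],[0,0,0],255],[[0,0,0.025],[0,0,0],255],[[0,0,0.025],[0,0,0],255],[[0,0,0.02],[0,0,0],255],[[0,0,0.007],[0,0,0],255]]' && python3 -m crank '[[[0,0,0],[0,0,0],255],[[0,0,0],[0,0,0],255]]' && python3 shot.py w22 && python3 cupchk.py w22
```

```text
time_s: 33.1
position: [0.5968, -0.1065, 0.2676]
ee_rot: [-0.342, 0.94, 0.001, -0.001]
ft_force: [0.0, 0.1, -1.5]
grip_width: 0.0645
time_s: 33.3
position: [0.5977, -0.1068, 0.271]
ee_rot: [-0.342, 0.94, -0.0, 0.0]
ft_force: [-1.1, -0.1, -1.6]
grip_width: 0.0642
t 33.3 pos [ 0.5977 -0.1068  0.271 ] f [-1.1 -0.1 -1.6] w 0.0642
TCP [ 0.5977 -0.1068  0.271 ] rim c [ 0.5969 -0.1068] 3584 z 0.128 exp 0.1286
rim z vs toolx [np.float64(0.1278), np.float64(0.128), np.float64(0.1279)] tooly [np.float64(0.1283), np.float64(0.1278), np.float64(0.1279)]
disc 99 [ 0.5953 -0.1068]
target shift from rim to disc(.597,-.1055) in tool [-0.0009  0.0009 -0.    ]
```

View pics/w22.png

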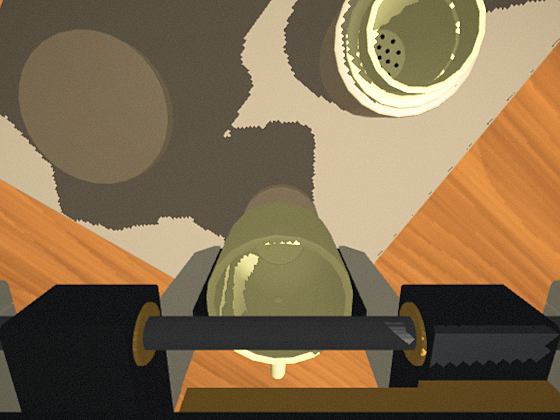

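```bash
python3 -m crank '[[[0,0,0.004],[0,0,0],255],[[0,0,0.004],[0,0,0],255],[[0,0,0.003],[0,0,0],255],[[0,0,0],[0,0,0],255],[[0,0,0],[0,0,0],255]]' && python3 -m crank '[[[0,0,0.0015],[0,0,0],255],[[0,0,0],[0,0,0],255]]' && python3 -m crank '[[[0,0,0.0008],[0,0,0],255],[[0,0,0],[0,0,0],255]]'
```

```text
time_s: 33.85
position: [0.5974, -0.1068, 0.2592]
ee_rot: [-0.342, 0.94, 0.0, -0.0]
ft_force: [-0.3, 0.9, -2.4]
grip_width: 0.0643
time_s: 34.05
position: [0.5974, -0.1068, 0.2576]
ee_rot: [-0.342, 0.94, 0.0, -0.0]
ft_force: [0.6, 0.4, -0.9]
grip_width: 0.0645
time_s: 34.25
position: [0.5974, -0.1068, 0.2574]
ee_rot: [-0.342, 0.94, -0.0, 0.0]
ft_force: [-1.7, 0.9, 3.1]
grip_width: 0.0641
```

Contact at 0.2574, exactly as predicted. Releasing the cup.

```bash
python3 -m crank '[[[0,0,0],[0,0,0],76],[[0,0,0],[0,0,0],70],[[0,0,0],[0,0,0],62],[[0,0,0],[0,0,0],50],[[0,0,0],[0,0,0],30]]' 3 && python3 -m crank '[[[0,0,0],[0,0,0],0],[[0,0,0],[0,0,0],0],[[0,0,-0.008],[0,0,0],0],[[0,0,-0.025],[0,0,0],0],[[0,0,-0.04],[0,0,0],0]]' && python3 -m crank '[[[0,0,-0.04],[0,0,0],0],[[0,0,-0.03],[0,0,0],0],[[0,0,-0.01],[0,0,0],0],[[0,0,0],[0,0,0],0],[[0,0,0],[0,0,0],0]]' && python3 shot.py w23
```

```text
time_s: 34.75
position: [0.5974, -0.1068, 0.2569]
ee_rot: [-0.342, 0.94, -0.0, 0.0]
ft_force: [-0.1, 0.4, 0.3]
grip_width: 0.0784
time_s: 35.25
position: [0.5969, -0.1067, 0.3294]
ee_rot: [-0.342, 0.94, 0.001, -0.002]
ft_force: [1.0, -0.8, -0.4]
grip_width: 0.0928
time_s: 35.75
position: [0.5971, -0.1068, 0.4085]
ee_rot: [-0.342, 0.94, 0.001, -0.001]
ft_force: [0.4, 0.4, -1.1]
grip_width: 0.0929
t 35.75 pos [ 0.5971 -0.1068  0.4085] f [ 0.4  0.4 -1.1] w 0.0929
```

View pics/w23.png

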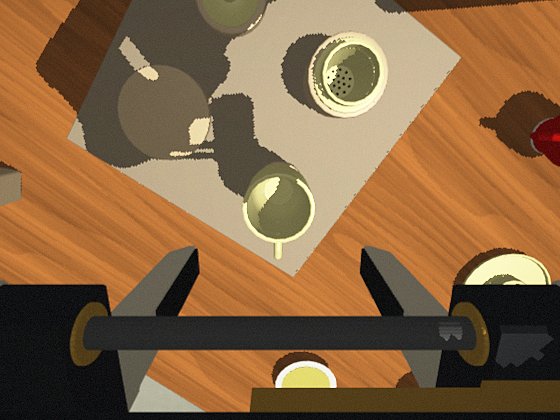

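Run:
```python
from meas import *
s,c,im,d=load("w23"); W=cloud(c,d)
X,Y,Z=W[...,0],W[...,1],W[...,2]
R=np.hypot(X-.597,Y+.106)
m=(abs(Z-.115)<.006)&(R<.036)&(d>0); P=W[m]; print("rim",m.sum(),P.min(0).round(4),P.max(0).round(4),((P.min(0)+P.max(0))/2).round(4),np.median(P[:,2]).round(4))
q=circ(P)[:2]; A=np.rad2deg(np.arctan2(P[:,1]-q[1],P[:,0]-q[0])); print([np.round(np.median(P[abs(A-a-22)<22][:,2]),4) for a in range(-180,180,45)],np.round(circ(P),4))
R=np.hypot(X-.616,Y+.254); m=(abs(Z-.027)<.003)&(R<.06)&(d>0)
ks,_=cv2.findContours(m.astype(np.uint8),cv2.RETR_EXTERNAL,cv2.CHAIN_APPROX_NONE); kk=max(ks,key=len)[:,0].astype(float); P=np.array([atz(c,u,v,.027) for u,v in kk]); r=np.hypot(P[:,0]-.616,P[:,1]+.254); P=P[(r>.046)&(r<.054)]
print("saucer disc",least_squares(lambda q:np.hypot(P[:,0]-q[0],P[:,1]-q[1])-q[2],[.616,-.254,.05],loss="soft_l1",f_scale=.001).x.round(4),len(P))
```

```text
rim 1071 [ 0.5644 -0.139   0.109 ] [ 0.6296 -0.0737  0.1165] [ 0.597  -0.1063  0.1128] 0.1143
[np.float64(0.1145), np.float64(0.1143), np.float64(0.1145), np.float64(0.1143), np.float64(0.1141), np.float64(0.1142), np.float64(0.1144), np.float64(0.1145)] [ 0.5966 -0.1067  0.0306]
saucer disc [ 0.6145 -0.2551  0.0493] 262
```

The cup stands level at (0.597,-0.1065). Now the saucer: fly back and turn the yaw back to 90°.

```bash
python3 -m crank '[[[-0.0088,0.018,0],[0,0,0],0],[[-0.0176,0.0359,0],[0,0,0],0],[[-0.0176,0.0359,0],[0,0,0],0],[[-0.0176,0.0359,0],[0,0,0],0],[[-0.0176,0.0359,0],[0,0,0],0]]' >/dev/null && python3 -m crank '[[[-0.0176,0.0359,0],[0,0,0],0],[[-0.0176,0.0359,0],[0,0,0],0],[[-0.0176,0.0359,0],[0,0,0],0],[[-0.0123,0.0251,0],[0,0,0],0],[[-0.0053,0.0108,0],[0,0,0],0]]' >/dev/null && python3 -m crank '[[[0,0,0],[0,0,8],0],[[0,0,0],[0,0,8],0],[[0,0,0],[0,0,8],0],[[0,0,0],[0,0,8],0],[[0,0,0],[0,0,8],0]]' && python3 -m crank '[[[0,0,0],[0,0,0],60],[[0,0,0],[0,0,0],60]]' && python3 shot.py w24
```

```text
time_s: 37.3
position: [0.5157, 0.2229, 0.4091]
ee_rot: [0.003, 1.0, -0.0, -0.001]
ft_force: [0.2, -0.2, 0.1]
grip_width: 0.093
time_s: 37.5
position: [0.5158, 0.223, 0.4095]
ee_rot: [-0.002, 1.0, -0.0, -0.0]
ft_force: [0.1, 0.2, -0.6]
grip_width: 0.0812
t 37.5 pos [0.5158 0.223  0.4095] f [ 0.1  0.2 -0.6] w 0.0812
```

View pics/w24.png

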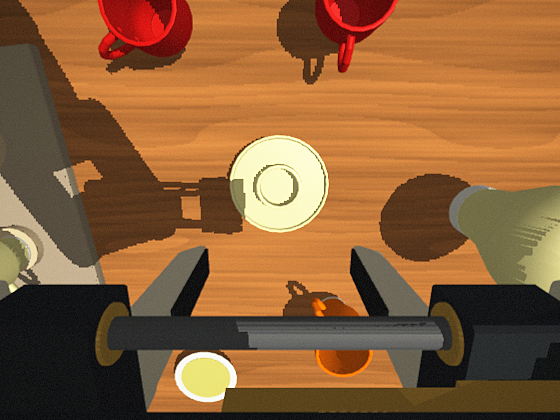

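```bash
cat > sauc.py <<'E'
from meas import *
import sys
s,c,im,d=load(sys.argv[1]); W=cloud(c,d); X,Y,Z=W[...,0],W[...,1],W[...,2]
Rt=Rn.from_quat(s["ee_rot"]).as_matrix(); p=np.array(s["position"])
R=np.hypot(X-.5155,Y-.223)
m=(Z>.02)&(Z<.03)&(R<.032)&(d>0); P=W[m]; print("ring",m.sum(),((P.min(0)+P.max(0))/2).round(4),P.min(0).round(4),P.max(0).round(4),"med z",np.median(P[:,2]).round(4),np.round(circ(P),4))
m=(Z>.005)&(Z<.013)&(R<.05)&(R>.032)&(d>0);print("floor z",np.median(Z[m]).round(4))
q=circ(P)[:2]; print("TCP",p.round(4),"tool shift",(Rt.T@np.array([q[0]-p[0],q[1]-p[1],0])).round(4),"w",round(s["grip_width"],4))
R=np.hypot(X-.5155,Y-.223)
m=((Z>.007)&(R<.068)&(d>0)).astype(np.uint8); ks,_=cv2.findContours(m,cv2.RETR_EXTERNAL,cv2.CHAIN_APPROX_NONE); kk=max(ks,key=len)[:,0].astype(float); P=np.array([atz(c,u,v,.014) for u,v in kk])
print("outer",least_squares(lambda q:np.hypot(P[:,0]-q[0],P[:,1]-q[1])-q[2],[.5155,.223,.06],loss="soft_l1",f_scale=.001).x.round(4))
E
python3 sauc.py w24
```

```text
ring 468 [0.5164 0.2229 0.0229] [0.4897 0.1968 0.0201] [0.543  0.249  0.0257] med z 0.0234 [0.5161 0.2228 0.0247]
floor z 0.0097
TCP [0.5158 0.223  0.4095] tool shift [-0.0003 -0.0003 -0.    ] w 0.0812
outer [1.1709 0.2264 0.5175]
```

The saucer ring is at (0.5161,0.2228), top 0.0235, floor 0.0097, straight below the tool. I'll narrow the jaws to about 65 mm so they fit inside the rim, then descend.

```bash
python3 -m crank '[[[0,0,0.02],[0,0,0],78],[[0,0,0.04],[0,0,0],78],[[0,0,0.04],[0,0,0],78],[[0,0,0.04],[0,0,0],78],[[0,0,0.03],[0,0,0],78]]' && python3 -m crank '[[[0,0,0.015],[0,0,0],78],[[0,0,0.006],[0,0,0],78],[[0,0,0],[0,0,0],78],[[0,0,0],[0,0,0],78]]' && python3 shot.py w25 && python3 sauc.py w25
```

```text
time_s: 38.05
position: [0.5154, 0.2229, 0.2376]
ee_rot: [-0.001, 1.0, -0.0, -0.001]
ft_force: [0.6, 0.3, 0.5]
grip_width: 0.0644
time_s: 38.45
position: [0.5164, 0.2233, 0.2203]
ee_rot: [-0.0, 1.0, 0.0, 0.001]
ft_force: [-0.3, -0.1, -0.2]
grip_width: 0.0645
t 38.45 pos [0.5164 0.2233 0.2203] f [-0.3 -0.1 -0.2] w 0.0645
ring 1804 [0.5161 0.2228 0.0228] [0.4892 0.1962 0.02  ] [0.543  0.2494 0.0256] med z 0.0234 [0.5156 0.2227 0.0246]
floor z 0.0097
TCP [0.5164 0.2233 0.2203] tool shift [ 0.0008 -0.0006 -0.    ] w 0.0645
outer [0.5998 0.2199 0.1367]
```

View pics/w25.png

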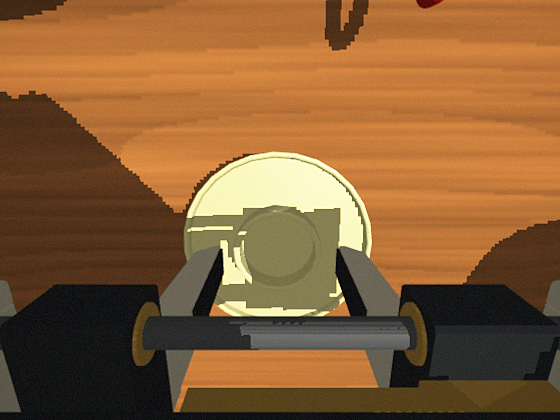

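The tips straddle the ring at (279,245) with clearance inside the rim. Final lowering.

```bash
python3 -m crank '[[[0.0005,-0.0006,0.008],[0,0,0],78],[[0,0,0.007],[0,0,0],78],[[0,0,0.004],[0,0,0],78],[[0,0,0],[0,0,0],78],[[0,0,0],[0,0,0],78]]'
```

```text
time_s: 39.0
position: [0.5155, 0.2226, 0.1999]
ee_rot: [0.0, 1.0, -0.0, -0.0]
ft_force: [0.0, -1.1, 0.3]
grip_width: 0.0646
```

```bash
python3 -m crank '[[[0,0,0],[0,0,0],88],[[0,0,0],[0,0,0],96],[[0,0,0],[0,0,0],104],[[0,0,0],[0,0,0],112],[[0,0,0],[0,0,0],125]]' 15 && python3 -m crank '[[[0,0,0],[0,0,0],255],[[0,0,0],[0,0,0],255],[[0,0,0],[0,0,0],255],[[0,0,0],[0,0,0],255],[[0,0,0],[0,0,0],255]]' 32 && python3 -m crank '[[[0,0,-0.002],[0,0,0],255],[[0,0,-0.003],[0,0,0],255],[[0,0,-0.005],[0,0,0],255],[[0,0,0],[0,0,0],255],[[0,0,0],[0,0,0],255]]' && python3 shot.py w26
```

```text
time_s: 39.5
position: [0.5155, 0.2225, 0.2001]
ee_rot: [0.0, 1.0, -0.0, 0.0]
ft_force: [-1.5, -1.7, 1.4]
grip_width: 0.0539
time_s: 40.0
position: [0.5155, 0.2226, 0.2]
ee_rot: [0.0, 1.0, -0.0, 0.0]
ft_force: [-1.0, -1.0, 3.6]
grip_width: 0.0535
time_s: 40.5
position: [0.5154, 0.2226, 0.21]
ee_rot: [0.0, 1.0, 0.0, 0.0]
ft_force: [-0.3, -0.1, -2.5]
grip_width: 0.0538
t 40.5 pos [0.5154 0.2226 0.21  ] f [-0.3 -0.1 -2.5] w 0.0538
```

View pics/w26.png

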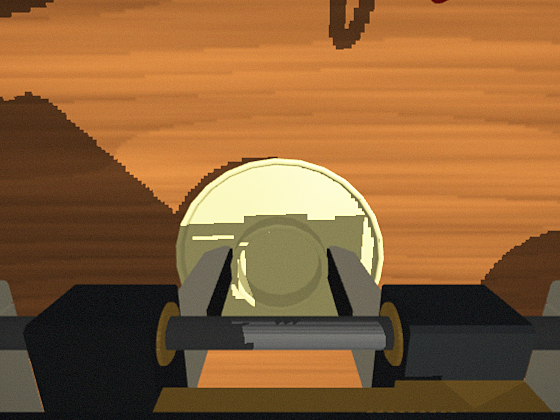

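```bash
cat > schk.py <<'E'
from meas import *
import sys
s,c,im,d=load(sys.argv[1]); W=cloud(c,d); X,Y,Z=W[...,0],W[...,1],W[...,2]
p=np.array(s["position"]); z0=p[2]-.1899-.0+0  # saucer origin = TCP - 0.1999
z0=p[2]-.1999
x=X-p[0]; y=Y-p[1]; R=np.hypot(x,y)
m=(abs(Z-z0-.010)<.006)&(R>.031)&(R<.05)&(d>0); P=W[m]
A=np.c_[P[:,:2]-p[:2],np.ones(len(P))]; k=np.linalg.lstsq(A,P[:,2],rcond=None)[0]; res=P[:,2]-A@k; g=abs(res)<.002; k=np.linalg.lstsq(A[g],P[g,2],rcond=None)[0]
print("TCP",p.round(4),"floor z",k[2].round(4),"exp",(z0+.01).round(4),"tilt rad",k[:2].round(4),g.sum())
m=((Z>z0+.007)&(Z<z0+.03)&(R<.068)&(d>0)).astype(np.uint8); ks,_=cv2.findContours(m,cv2.RETR_EXTERNAL,cv2.CHAIN_APPROX_NONE); kk=max(ks,key=len)[:,0].astype(float); P=np.array([atz(c,u,v,z0+.014) for u,v in kk]); r=np.hypot(P[:,0]-p[0],P[:,1]-p[1]); P=P[(r>.054)&(r<.066)]
print("outer c",least_squares(lambda q:np.hypot(P[:,0]-q[0],P[:,1]-q[1])-.0593,p[:2],loss="soft_l1",f_scale=.001).x.round(4),len(P))
E
python3 schk.py w26
```

```text
TCP [0.5154 0.2226 0.21  ] floor z 0.0196 exp 0.0201 tilt rad [0.     0.0001] 8433
outer c [0.5163 0.2231] 359
```

The saucer is lifted 10 mm, level and firm. Raising it well above the standing cup and carrying it over.

```bash
python3 -m crank '[[[0,0,-0.012],[0,0,0],255],[[0,0,-0.02],[0,0,0],255],[[0,0,-0.025],[0,0,0],255],[[0,0,-0.03],[0,0,0],255],[[0,0,-0.03],[0,0,0],255]]' && python3 -m crank '[[[0,0,-0.025],[0,0,0],255],[[0,0,-0.015],[0,0,0],255],[[0,0,-0.008],[0,0,0],255],[[-0.002,-0.0097,0],[0,0,0],255],[[-0.004,-0.0194,0],[0,0,0],255]]' && python3 -m crank '[[[-0.0061,-0.0291,0],[0,0,0],255],[[-0.0067,-0.0323,0],[0,0,0],255],[[-0.0067,-0.0323,0],[0,0,0],255],[[-0.0067,-0.0323,0],[0,0,0],255],[[-0.0067,-0.0323,0],[0,0,0],255]]'
```

```text
time_s: 41.05
position: [0.5152, 0.2225, 0.3287]
ee_rot: [0.0, 1.0, 0.0, -0.0]
ft_force: [1.4, 0.5, -2.9]
grip_width: 0.0532
time_s: 41.55
position: [0.5212, 0.1933, 0.3744]
ee_rot: [-0.001, 1.0, -0.0, -0.0]
ft_force: [0.3, 0.1, -2.4]
grip_width: 0.0537
time_s: 42.05
position: [0.5541, 0.0332, 0.3739]
ee_rot: [0.0, 1.0, -0.0, -0.001]
ft_force: [0.6, 0.4, -2.9]
grip_width: 0.0532
```

```bash
python3 -m crank '[[[-0.0067,-0.0323,0],[0,0,0],255],[[-0.0067,-0.0323,0],[0,0,0],255],[[-0.0067,-0.0323,0],[0,0,0],255],[[-0.0067,-0.0323,0],[0,0,0],255],[[-0.0067,-0.0323,0],[0,0,0],255]]' >/dev/null && python3 -m crank '[[[-0.0067,-0.0323,0],[0,0,0],255],[[-0.0067,-0.0323,0],[0,0,0],255],[[-0.0061,-0.0291,0],[0,0,0],255],[[-0.004,-0.0194,0],[0,0,0],255],[[-0.002,-0.0097,0],[0,0,0],255]]' && python3 -m crank '[[[-0.0012,-0.0058,0],[0,0,0],255],[[0,0,0],[0,0,0],255],[[0,0,0],[0,0,0],255],[[0,0,0],[0,0,0],255]]' && python3 shot.py w27 && python3 schk.py w27
python3 - <<'E'
from meas import *
s,c,im,d=load("w27"); W=cloud(c,d); X,Y,Z=W[...,0],W[...,1],W[...,2]
R=np.hypot(X-.6155,Y+.2545); m=(abs(Z-.027)<.004)&(R<.06)&(d>0)
ks,_=cv2.findContours(m.astype(np.uint8),cv2.RETR_EXTERNAL,cv2.CHAIN_APPROX_NONE); kk=max(ks,key=len)[:,0].astype(float); P=np.array([atz(c,u,v,.027) for u,v in kk]); r=np.hypot(P[:,0]-.6155,P[:,1]+.2545); P=P[(r>.046)&(r<.054)]
print("disc",least_squares(lambda q:np.hypot(P[:,0]-q[0],P[:,1]-q[1])-.0494,[.6155,-.2545],loss="soft_l1",f_scale=.001).x.round(4),len(P))
E
```

```text
time_s: 43.05
position: [0.6127, -0.2513, 0.3735]
ee_rot: [0.001, 1.0, 0.0, -0.001]
ft_force: [-0.1, -0.9, -2.4]
grip_width: 0.0535
time_s: 43.45
position: [0.6144, -0.2542, 0.375]
ee_rot: [-0.0, 1.0, 0.0, -0.0]
ft_force: [-1.3, 0.5, -3.4]
grip_width: 0.0532
t 43.45 pos [ 0.6144 -0.2542  0.375 ] f [-1.3  0.5 -3.4] w 0.0532
TCP [ 0.6144 -0.2542  0.375 ] floor z 0.1846 exp 0.1851 tilt rad [-0.0005 -0.0001] 8411
outer c [ 0.6152 -0.2536] 360
disc [ 0.615  -0.2555] 89
```

View pics/w27.png

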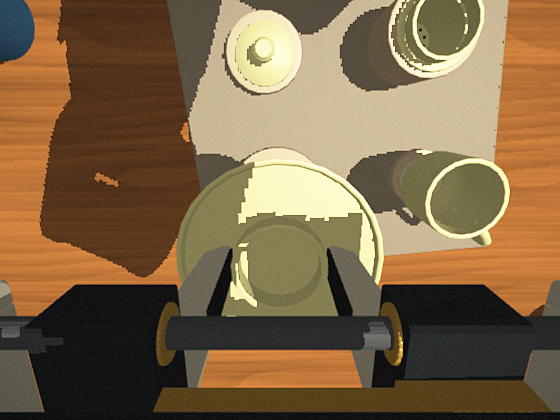

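Saucer (0.6152,-0.2536) over the disc (0.615,-0.255), level. Lowering to about 20 mm above, with a 1 mm correction.

```bash
python3 -m crank '[[[-0.0003,-0.0012,0.012],[0,0,0],255],[[0,0,0.025],[0,0,0],255],[[0,0,0.03],[0,0,0],255],[[0,0,0.03],[0,0,0],255],[[0,0,0.018],[0,0,0],255]]' && python3 -m crank '[[[0,0,0.01],[0,0,0],255],[[0,0,0],[0,0,0],255],[[0,0,0],[0,0,0],255]]' && python3 shot.py w28 && python3 schk.py w28
```

```text
time_s: 44.0
position: [0.614, -0.2556, 0.2566]
ee_rot: [0.0, 1.0, 0.001, -0.001]
ft_force: [-0.1, 0.6, -2.5]
grip_width: 0.0537
time_s: 44.3
position: [0.6149, -0.2562, 0.2506]
ee_rot: [0.0, 1.0, -0.0, 0.0]
ft_force: [-0.2, 0.1, -3.0]
grip_width: 0.0535
t 44.3 pos [ 0.6149 -0.2562  0.2506] f [-0.2  0.1 -3. ] w 0.0535
TCP [ 0.6149 -0.2562  0.2506] floor z 0.0602 exp 0.0607 tilt rad [ 0.0006 -0.0005] 8431
outer c [ 0.6158 -0.2558] 359
```

View pics/w28.png

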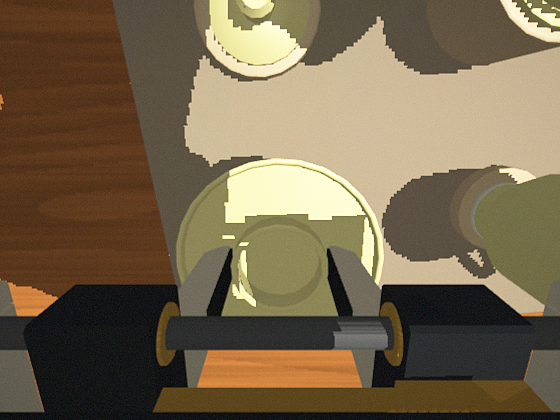

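Aligned within about 1 mm. Slow lowering.

```bash
python3 -m crank '[[[0,0.0005,0.006],[0,0,0],255],[[0,0,0.006],[0,0,0],255],[[0,0,0.005],[0,0,0],255],[[0,0,0.002],[0,0,0],255],[[0,0,0],[0,0,0],255]]' && python3 -m crank '[[[0,0,0.0015],[0,0,0],255],[[0,0,0],[0,0,0],255],[[0,0,0],[0,0,0],255]]' && python3 -m crank '[[[0,0,0.001],[0,0,0],255],[[0,0,0],[0,0,0],255]]'
```

```text
time_s: 44.85
position: [0.6146, -0.2557, 0.2305]
ee_rot: [0.0, 1.0, 0.0, -0.0]
ft_force: [-0.1, 0.5, -1.2]
grip_width: 0.0537
time_s: 45.15
position: [0.6147, -0.2557, 0.2295]
ee_rot: [0.0, 1.0, -0.0, 0.0]
ft_force: [0.5, 0.1, -2.5]
grip_width: 0.0536
time_s: 45.35
position: [0.6146, -0.2557, 0.2284]
ee_rot: [0.0, 1.0, 0.0, -0.0]
ft_force: [-0.3, -0.1, -2.6]
grip_width: 0.0532
```

```bash
python3 -m crank '[[[0,0,0.0008],[0,0,0],255],[[0,0,0],[0,0,0],255]]' && python3 -m crank '[[[0,0,0.0005],[0,0,0],255],[[0,0,0],[0,0,0],255]]'
```

```text
time_s: 45.55
position: [0.6146, -0.2557, 0.2275]
ee_rot: [0.0, 1.0, 0.0, -0.0]
ft_force: [-0.6, 0.8, -3.1]
grip_width: 0.0537
time_s: 45.75
position: [0.6147, -0.2557, 0.2271]
ee_rot: [0.0, 1.0, -0.0, 0.0]
ft_force: [0.3, -0.2, -2.6]
grip_width: 0.0538
```

```bash
python3 -m crank '[[[0,0,0.0006],[0,0,0],255],[[0,0,0],[0,0,0],255]]'
```

```text
time_s: 45.95
position: [0.6147, -0.2557, 0.2271]
ee_rot: [0.0, 1.0, -0.0, 0.0]
ft_force: [-2.2, 1.3, 3.8]
grip_width: 0.0539
```

Contact at 0.2271 (0.227 predicted). Releasing, opening only to about 65 mm so the fingers stay inside the rim.

```bash
python3 -m crank '[[[0,0,0],[0,0,0],108],[[0,0,0],[0,0,0],102],[[0,0,0],[0,0,0],95],[[0,0,0],[0,0,0],86],[[0,0,0],[0,0,0],80]]' 3 && python3 -m crank '[[[0,0,0],[0,0,0],78],[[0,0,0],[0,0,0],78],[[0,0,-0.006],[0,0,0],78],[[0,0,-0.02],[0,0,0],78],[[0,0,-0.035],[0,0,0],78]]' && python3 -m crank '[[[0,0,-0.04],[0,0,0],78],[[0,0,-0.04],[0,0,0],78],[[0,0,-0.03],[0,0,0],78],[[0,0,-0.01],[0,0,0],78],[[0,0,0],[0,0,0],78]]' && python3 -m crank '[[[0,0,0],[0,0,0],78],[[0,0,0],[0,0,0],78]]' && python3 shot.py w29
```

```text
time_s: 46.45
position: [0.6147, -0.2557, 0.2265]
ee_rot: [0.0, 1.0, -0.0, 0.0]
ft_force: [-0.9, 0.2, -0.8]
grip_width: 0.0632
time_s: 46.95
position: [0.6142, -0.2555, 0.2866]
ee_rot: [0.0, 1.0, 0.001, -0.002]
ft_force: [-0.9, 0.7, -0.5]
grip_width: 0.0645
time_s: 47.45
position: [0.6146, -0.2556, 0.4088]
ee_rot: [0.0, 1.0, -0.001, 0.001]
ft_force: [0.0, 0.9, -1.1]
grip_width: 0.0643
time_s: 47.65
position: [0.6145, -0.2556, 0.4055]
ee_rot: [0.0, 1.0, 0.001, -0.001]
ft_force: [0.2, -0.3, -0.1]
grip_width: 0.0645
t 47.65 pos [ 0.6145 -0.2556  0.4055] f [ 0.2 -0.3 -0.1] w 0.0645
```

I've used up the picture viewings, so the final checks are numeric. I'll measure every piece against its setter from the wrist depth, plus the vase and pot against the start pictures.

```bash
cat > final.py <<'E'
from meas import *
import sys
s,c,im,d=load(sys.argv[1]); W=cloud(c,d); X,Y,Z=W[...,0],W[...,1],W[...,2]
def plane(P,q):
    A=np.c_[P[:,:2]-q,np.ones(len(P))]; k=np.linalg.lstsq(A,P[:,2],rcond=None)[0]
    for _ in range(3):
        g=abs(P[:,2]-A@k)<.0015; k=np.linalg.lstsq(A[g],P[g,2],rcond=None)[0]
    return k,g.sum()
def ann(nm,q0,rc,zlo,zhi,rin,rout,zexp):
    R=np.hypot(X-q0[0],Y-q0[1]); m=(Z>zlo)&(Z<zhi)&(R<rc)&(d>0); P=W[m]
    q=(P[:,:2].min(0)+P[:,:2].max(0))/2
    R=np.hypot(X-q0[0],Y-q0[1]); m=(Z>zlo)&(Z<zhi)&(R>rin)&(R<rout)&(d>0); P=W[m]
    k,n=plane(P,np.array(q0)); print(f"{nm}: bbox centre {q.round(4)} setter {q0} off {1000*np.hypot(*(q-q0)):.1f} mm; z {k[2]:.4f} exp {zexp}; tilt {np.hypot(*k[:2]):.4f} rad n={n}")
ann("saucer ring/floor",(.6153,-.2548),.032,.047,.056,.031,.05,.051)
R=np.hypot(X-.6153,Y+.2548); m=(Z>.034)&(Z<.040)&(R>.031)&(R<.05)&(d>0); k,n=plane(W[m],np.array([.6153,-.2548])); print("saucer floor z",k[2].round(4),"exp .037 tilt",np.hypot(*k[:2]).round(4),n)
ann("cup rim",(.5966,-.1057),.037,.109,.119,.027,.034,.115)
ann("strainer flange",(.4685,-.1315),.033,.077,.085,.0275,.032,.081)
ann("lid disc",(.4787,-.2668),.030,.031,.04,.018,.026,.0355)
E
python3 final.py w29
python3 - <<'E'
from meas import *
t0=cv2.imread("pics/top0.png"); s0=cv2.imread("pics/scene0.png")
import pickle
for n,o,boxes in (("top",t0,{"vase":(85,180,140,235),"pot":(405,215,450,255)}),("scene",s0,{"vase":(340,350,420,420),"pot":(205,80,240,140)})):
    im,d=manip.get_image(n); cv2.imwrite(f"pics/{n}_end.png",im)
    for k,(a,b,cc,dd) in boxes.items():
        A=o[b:dd,a:cc].astype(float).mean(2);B=im[b:dd,a:cc].astype(float).mean(2)
        sh,resp=cv2.phaseCorrelate(A.astype(np.float32),B.astype(np.float32)); print(n,k,"shift px",np.round(sh,2),"resp",round(resp,2),"mean abs diff",abs(A-B).mean().round(2))
E
```

```text
saucer ring/floor: bbox centre [ 0.6154 -0.2551] setter (0.6153, -0.2548) off 0.3 mm; z 0.0000 exp 0.051; tilt 0.0000 rad n=0
saucer floor z 0.0367 exp .037 tilt 0.0012 3544
cup rim: bbox centre [ 0.5971 -0.1065] setter (0.5966, -0.1057) off 1.0 mm; z 0.1143 exp 0.115; tilt 0.0011 rad n=1015
strainer flange: bbox centre [ 0.4703 -0.1322] setter (0.4685, -0.1315) off 1.9 mm; z 0.0805 exp 0.081; tilt 0.0056 rad n=668
lid disc: bbox centre [ 0.4789 -0.2664] setter (0.4787, -0.2668) off 0.4 mm; z 0.0349 exp 0.0355; tilt 0.0178 rad n=743
top vase shift px [-0.06  0.02] resp 0.98 mean abs diff 15.77
top pot shift px [0.72 0.06] resp 0.88 mean abs diff 14.77
scene vase shift px [0.04 0.02] resp 1.12 mean abs diff 5.45
scene pot shift px [-0.5   0.64] resp 0.34 mean abs diff 11.67
```

All pieces are seated, level and within about 2 mm of their setters. One more pot/vase check by depth, then I hand in.

Run:
```python
from meas import *
d0=np.load("pics/top0.npy"); _,d1=manip.get_image("top"); c=cal("top")
for n,(a,b,cc,dd),zl in (("vase",(85,180,140,235),.1),("pot",(405,215,450,255),.05)):
    o=[]
    for d in (d0,d1):
        W=cloud(c,d)[b:dd,a:cc].reshape(-1,3); P=W[(W[:,2]>zl)&(W[:,2]<.25)]; o.append(P.mean(0)); 
    print(n,o[0].round(4),o[1].round(4),"moved mm",(1000*np.linalg.norm((o[1]-o[0])[:2])).round(1))
s=manip.get_state(); print("t",s["time_s"],np.round(s["ft_force"],1),np.round(s["qd"],3),s["grip_width"])
print(manip.close_job())
```

```text
vase [0.5428 0.4645 0.1664] [0.5429 0.4647 0.1663] moved mm 0.2
pot [ 0.4433 -0.5267  0.0954] [ 0.4434 -0.5265  0.096 ] moved mm 0.3
t 47.85 [ 1.1 -0.3 -0.5] [ 0.    -0.004 -0.004  0.001  0.002  0.001] 0.06471800143777943
the job is handed in; nothing more can be done
None
```

The mug set is apart, each of the four pieces stands on its own setter, and the job was handed in at 47.9 s. I lowered each piece slowly until the wrist force showed contact. Contact came within 1 mm of the predicted height each time, with a largest reading of about 14 N. I then let go and backed off.

Last checks, from wrist camera depth just before hand-in:

| Piece | Off centre | Height measured (expected) | Tilt |
|---|---|---|---|
| Saucer (floor) | 0.3 mm | 36.7 mm (37) | 0.001 rad |
| Cup (rim) | 1.0 mm | 114.3 mm (115) | 0.001 rad |
| Strainer (flange) | 1.9 mm | 80.5 mm (81) | 0.006 rad |
| Lid (disc) | 0.4 mm | 34.9 mm (35.5) | 0.018 rad |

- **Vase and brush pot:** both were within 0.3 mm of their starting places by top camera depth. The arm was clear of everything and at rest.
- **Disagreements:** the scene camera placed the setters 2–4 mm further toward −y than the top and wrist views, so I worked from the wrist camera. The lid's last tilt reading came from an oblique view of its domed disc. An earlier view showed it level to about 0.3 mm across.
- **Check that failed:** image matching for the brush pot was unreliable, probably because the shadows had changed, so I relied on depth instead. The 40-picture viewing limit was reached after the saucer was placed, so these last checks are numbers only.

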